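# Sticker-stack two planed frame rails under a weight

## Task

Stack the two freshly planed rails on the plywood base so that they stay flat overnight: lay the long pale rail along the base, centred on its two bearers, set the red and blue stickers across it, one directly above each bearer (either colour on either bearer), lay the short dark rail centred on the stickers, lined up with the rail below, and stand the iron weight on the middle of the top rail. Lower every piece into place before letting go of it; drop nothing. Leave the tin, the cup and the roll of tape where they stand.

Things in the scene. Friction and masses are not known exactly. Their poses are not given: they have to be found in the camera images.
- base: the stacking base, fixed to the bench: a plywood strip 300 x 100 x 12 mm (x, y, z) with two brown wooden bearers screwed on top of it, each 30 mm (x) x 100 mm (y) x 25 mm high, centred at x = -75 mm and x = +75 mm in the base's frame, so that the bearers' tops lie 37 mm above the bench. Origin: centre of the underside; x runs along the strip, y along the bearers, z up.
- rail_long: the long rail, loose: a pale wooden bar 280 x 56 x 22 mm (x, y, z), about 0.17 kg, lying flat on the bench. Origin: centre of the underside; x along its length, z up. It goes at the bottom of the stack, its length along the base's x.
- rail_short: the short rail, loose: a dark brown wooden bar 210 x 56 x 22 mm (x, y, z), about 0.16 kg, lying flat on the bench. Origin: centre of the underside; x along its length, z up.
- sticker_red: a sticker (spacer strip), loose: a red painted wooden strip 120 x 22 x 18 mm (x, y, z), about 30 g, lying flat on the bench on its 22 mm face. Origin: centre of the underside; x along its length, z up.
- sticker_blue: the other sticker, loose: the same strip, 120 x 22 x 18 mm (x, y, z), about 30 g, painted blue. Origin: centre of the underside; x along its length, z up.
- weight: a round dark iron weight, loose, standing upright: a drum 52 mm in diameter and 36 mm high, then a neck 16 mm in diameter up to 46 mm, then a knob 24 mm in diameter from 49 to 66 mm (the top); about 0.6 kg. Grip it by the knob or by the drum. Origin: centre of the underside; z up.
- tin: bystander, loose: an empty open ribbed grey metal tin 74 mm in diameter, 105 mm high, standing beyond the outermost things, to the left or right. Origin: centre of the underside.
- cup: bystander, loose: an open green plastic cup, mouth 76 mm in diameter, 95 mm high, standing beyond the outermost things, to the left or right. Origin: centre of the underside.
- tape: bystander, loose: a roll of yellow tape lying flat, 72 mm in outer diameter, 56 mm inside, 25 mm high, on the far side of the bench. Origin: centre of the underside.

How it is judged:
By the outcome, as a careful person would: the job done as asked, in the order asked, and still so for the second after the job is handed in, with the robot touching nothing.
It also fails if it takes over 131 s, if anything falls off the work surface, if the arm or the gripper's body presses on something with over 40 N, if the wrist force passes 120 N, or if a joint passes its speed limit or range.

## Robot

A 6-joint arm with a two-finger parallel gripper is mounted at the origin on the work surface. World frame = base frame: x ahead of the robot, y to its left, z up, the work surface at z = 0. Lengths are in m, angles in rad, forces in N, time in s.
With the tool pointing down it reaches from about 0.325 to 0.775 m from the base axis. Payload 5.5 kg.
Tool frame: the origin (TCP) lies on the front face of the gripper's body, between the roots of the fingers; the fingertips stand 73 mm ahead of it and the grasp point (between the pads) lies 54 mm ahead of it; z points along the fingers, y is the line along which they close (so a half turn about z gives the same grasp; the last joint's range is limited). The gripper opens to 85 mm and grips with 20 to 120 N. Pads are 22 mm wide; open, the fingers measure 114 mm over their backs; the gripper's body (76 mm by 85 mm) begins 54 mm behind the grasp point. The pads swing forward as they close: fully open they stand 13 mm farther back than shut.
Start: joints at [-1.17, 0.091, 1.231, -0, 1.82, -0.057], TCP at [0.265, -0.538, 0.304] pointing down, gripper open.
Joint ranges: [-2.87, 2.87], [-0.86, 2.18], [0.17, 2.46], [-1.51, 4.65], [0.06, 2.69], [-2.65, 2.65]. Speed limits (rad/s): [2.57, 2.57, 3.01, 3.14, 3.14, 3.14].

## Interface

Orientations are given as a unit quaternion [x, y, z, w].
In Python, from plant import status, snapshot, r gives the robot as it stands.
- The arm moves only by the tool carry_out, never from a script. Its argument "motion" is a list of rows, each an object of numbers: "x", "y", "z": the shift along the tool's x, y, z each as a share of 0.6 m, from -1 to 1; "turn": the turn about the tool's z as a share of 90 degrees, from -1 to 1. A call has 1 to 20 rows; each row shifts and turns the commanded pose from where the row before left it, along the tool's axes as they then stand; what a row does not reach is not made up. A row lasts 1/10 s, in which the tool goes at most 50 mm and 8.59 degrees, less where a joint would pass 70% of its speed; a pose out of reach is approached as far as the arm can. A call with a number of a shift or a turn outside -1 to 1 is refused whole. A call with a gripper value outside its range is refused whole. "hand" is the opening, from -1 (shut) to 1 (fully open), set as the call begins (left out, the last holds). The fingers move at their own pace and stop on an object; "newtons" is the grip in N (left out, the last holds). Time passes only in rows, so rows that do not move let the fingers close. It gives the time, the measured TCP pose, the force, the opening and the grip force at its end, in the units of the state.
- status.observe(): the state, without advancing time (a new reading comes with each control period).
- snapshot(name): name is "side" or "top" or "wrist"; returns a dict with "frame" (420x560x3 uint8, blue, green, red), "fovy" (degrees; the focal length in pixels is half the picture's height over the tangent of half this angle, whatever the lens; pixels are square), "cx", "cy" (the principal point, pixels), "world_from_camera" (4x4, takes a point from camera to world coordinates). Camera axes: x right, y down, z forward; pixel columns grow to the right and rows downward; lengths in m; the calibration is good to about 2 mm. A picture is of the moment at which its call begins. There is no depth.
- r.job_done(): hands the job in; it is judged then, once.
The state is a dict: "time": time; "q": joint angles; "joint_vel": joint speeds; "effort": joint torques, N m; "position": TCP position; "tcp_rot": TCP orientation; "ft_force": force on the tool from outside, world axes, zero at the start; "moment": the same for the moment, N m; "grip_width": finger opening in m; "finger_force": force on a finger pad.
Only numpy, scipy, OpenCV 4.12 (cv2) and the standard library are available. Lean on these libraries where they do the work, as an engineer would, in place of code of your own. Each camera call takes 0.05 s, during which the arm holds its last target. There are 200 camera calls.

## Working session

There is one attempt and no reset: what is moved stays moved. The work goes in short steps, Python scripts to look and compute and a tool call to move; the robot and the scene stay as the last step left them, time stands still between calls to the robot, and variables do not carry over. Pictures are saved under pics/ and viewed, at most 14 in all, crops included, and the job is handed in when it is done.

Besides the shell and the picture viewer there is one more tool, called after "Request:" in YAML: its name, and indented under it one key for each argument. carry_out: Moves the arm, as the interface text tells. Its arguments: {"type":"object","properties":{"motion":{"type":"array"},"hand":{"type":"number"},"newtons":{"type":"number"}},"required":["motion"]}

```bash
ls; mkdir -p pics; cat > h.py <<'E'
import numpy as np, cv2
from plant import status, snapshot, r
def cam(n):
    s=snapshot(n); s['f']=210/np.tan(np.radians(s['fovy'])/2); s['T']=np.array(s['world_from_camera']); return s
def ray(s,u,v):
    d=s['T'][:3,:3]@np.array([(u-s['cx'])/s['f'],(v-s['cy'])/s['f'],1.]); return s['T'][:3,3],d
def onz(s,u,v,z):
    o,d=ray(s,u,v); return (o+d*(z-o[2])/d[2])
def proj(s,p):
    c=s['T'][:3,:3].T@(np.array(p)-s['T'][:3,3]); return c[:2]/c[2]*s['f']+[s['cx'],s['cy']]
def tri(rays):
    A=0;b=0
    for o,d in rays:
        d=d/np.linalg.norm(d);P=np.eye(3)-np.outer(d,d);A=A+P;b=b+P@o
    return np.linalg.solve(A,b)
E
python3 - <<'E'
from h import *
for n in ['top','side','wrist']:
    s=cam(n); cv2.imwrite(f'pics/{n}0.png',s['frame']); print(n,s['fovy'],s['cx'],s['cy'],s['T'].round(3).tolist())
print(status.observe())
E
```

```text
pics
top 44.930194222112476 276.8283628430295 207.28248618557245 [[-0.006, -0.996, 0.084, 0.456], [-1.0, 0.006, -0.001, 0.01], [0.0, -0.084, -0.996, 1.611], [0.0, 0.0, 0.0, 1.0]]
side 51.010630252455755 280.2927049738735 208.32651170745183 [[-0.921, -0.207, 0.329, 0.144], [-0.388, 0.53, -0.754, 1.102], [-0.019, -0.822, -0.569, 0.877], [0.0, 0.0, 0.0, 1.0]]
wrist 61.996838878143336 278.0754395950905 204.63187356291888 [[0.442, -0.848, -0.292, 0.34], [-0.897, -0.419, -0.141, -0.501], [-0.002, 0.324, -0.946, 0.372], [0.0, 0.0, 0.0, 1.0]]
{'time': 0.15, 'q': array([-1.16971668e+00,  9.16779737e-02,  1.23162509e+00, -5.03006335e-06,
        1.81978449e+00, -5.67008456e-02]), 'joint_vel': array([ 0.00183607, -0.0023536 , -0.00220663, -0.00018268, -0.00028715,
        0.00195797]), 'effort': array([ 2.96580629e-04, -4.59370852e+01, -4.18527389e+01, -1.82645408e-04,
        9.55595373e-03,  3.13926967e-05]), 'position': array([ 0.26513068, -0.53812622,  0.30300635]), 'tcp_rot': array([ 9.73918662e-01,  2.26896189e-01, -1.30469647e-04, -7.35978085e-04]), 'ft_force': array([-0.33317004, -0.40626868,  0.68862141]), 'moment': array([-0.0001155 ,  0.00303018, -0.00807515]), 'finger_force': 0.0, 'grip_width': 0.08524974161388033}
```

View pics/top0.png

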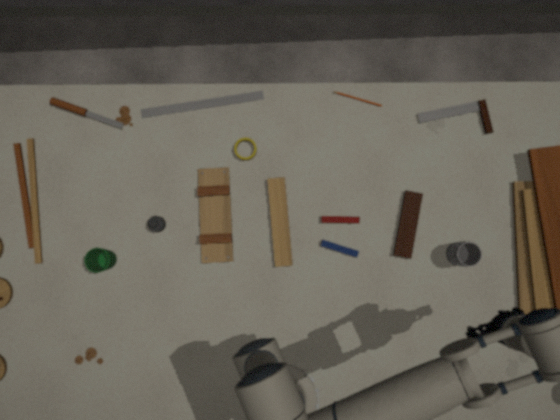

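View pics/side0.png

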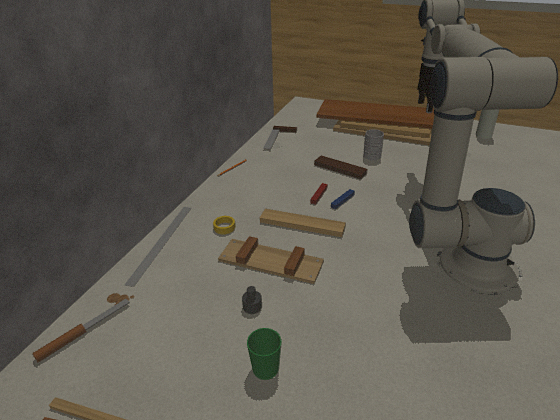

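The top view shows the base at (214,215), long rail (279,221), red sticker (340,220), blue sticker (339,249), short rail (408,225), weight (156,224), cup (100,260), tin (463,254) and tape (245,149). The side view agrees, with nothing overlapping.

```bash
cat >> h.py <<'E'
def blob(s,box,kind,mn=60):
    f=s['frame'];x0,y0,x1,y1=box
    hsv=cv2.cvtColor(f,cv2.COLOR_BGR2HSV);H,S,V=[hsv[...,i].astype(int) for i in range(3)]
    m={'pale':(S>75)&(H>8)&(H<28)&(V>95),'brown':(S>75)&((H<16)|(H>172))&(V<115),'red':((H<8)|(H>170))&(S>140),
       'blue':(H>100)&(H<130)&(S>110),'dark':(V<85)&(S<90)}[kind].astype(np.uint8)*255
    k=np.zeros_like(m);k[y0:y1,x0:x1]=m[y0:y1,x0:x1]
    k=cv2.morphologyEx(k,cv2.MORPH_OPEN,np.ones((2,2)))
    cs,_=cv2.findContours(k,cv2.RETR_EXTERNAL,cv2.CHAIN_APPROX_NONE)
    return sorted([c for c in cs if cv2.contourArea(c)>mn],key=cv2.contourArea)[::-1]
E
python3 - <<'E'
from h import *
t=cam('top');s=cam('side')
for n,k,bt,bs,z in [('long','pale',(255,165,305,280),(250,200,355,245),.022),('short','brown',(385,180,430,265),(305,150,375,185),.022),
  ('red','red',(310,205,370,232),(300,175,335,210),.018),('blue','blue',(310,232,370,265),(325,180,365,215),.018),('bearers','brown',(190,160,240,270),(210,230,330,285),.037),
  ('weight','dark',(140,205,175,240),(235,280,270,320),.05),('base','pale',(190,160,240,270),(210,230,330,285),.012)]:
    ct=blob(t,bt,k,25);cs=blob(s,bs,k,25)
    for c in ct[:2]:
        rct=cv2.minAreaRect(c); p=np.array([onz(t,*q,z) for q in cv2.boxPoints(rct)])
        e=p[1]-p[0],p[2]-p[1]; L=sorted(e,key=np.linalg.norm)
        print(n,'top',np.round(rct[0],1),p.mean(0).round(3),'size',[round(np.linalg.norm(a)*1000) for a in L],'ang',round(np.degrees(np.arctan2(L[1][1],L[1][0]))%180,1))
    for c in cs[:2]:
        rct=cv2.minAreaRect(c); print('   side',np.round(rct[0],1),np.round(rct[1]),onz(s,*rct[0],z*.75).round(3))
    if ct and cs and n!='bearers':
        print('   tri',tri([ray(t,*cv2.minAreaRect(ct[0])[0]),ray(s,*cv2.minAreaRect(cs[0])[0])]).round(3))
E
```

```text
long top [280.3 222.5] [ 0.543 -0.002  0.022] size [56, 277] ang 4.5
   side [303.1 220.8] [84. 10.] [0.543 0.001 0.016]
   tri [ 0.543 -0.001  0.015]
short top [408.5 225.3] [ 0.532 -0.403  0.022] size [55, 205] ang 168.2
   side [340.1 166.6] [48. 10.] [ 0.533 -0.392  0.016]
   tri [ 0.534 -0.406  0.009]
red top [340.5 220.5] [ 0.548 -0.191  0.018] size [16, 110] ang 89.7
   side [319.5 193. ] [ 5. 22.] [ 0.549 -0.184  0.013]
   tri [ 0.55  -0.192  0.008]
blue top [340.1 249.1] [ 0.458 -0.188  0.018] size [13, 111] ang 72.0
bearers top [214.  191.4] [0.64  0.205 0.037] size [32, 100] ang 91.9
bearers top [216. 239.] [0.492 0.198 0.037] size [31, 99] ang 89.7
   side [294.7 261.1] [12. 30.] [0.492 0.208 0.028]
   side [247.9 249.9] [12. 28.] [0.64  0.213 0.028]
weight top [157.  224.5] [0.537 0.378 0.05 ] size [46, 55] ang 89.7
   side [252.5 302.5] [31. 19.] [0.531 0.407 0.037]
   tri [0.54  0.387 0.014]
base top [215.9 215.5] [0.567 0.201 0.012] size [98, 123] ang 2.5
base top [217.5 253. ] [0.449 0.196 0.012] size [62, 97] ang 89.7
   side [269.6 259.1] [40. 23.] [0.572 0.208 0.009]
   side [309.5 268.2] [20. 27.] [0.449 0.202 0.009]
   tri [0.57  0.204 0.006]
```

Request:
carry_out:
  motion:
    - {"turn": 0.0804}
    - {"turn": 0.0804}
    - {"turn": 0.0804}
    - {"x": 0.0587, "y": -0.0489}
    - {"x": 0.0587, "y": -0.0489}
    - {"x": 0.0587, "y": -0.0489}
    - {"x": 0.0587, "y": -0.0489}
    - {"x": 0.0587, "y": -0.0489}
    - {"x": 0.0587, "y": -0.0489}
    - {"x": 0.0587, "y": -0.0489}
    - {"x": 0.0587, "y": -0.0489}
    - {"x": 0.0587, "y": -0.0489}
    - {}
    - {}
  hand: 1
  newtons: 40

```text
validation failed for argument at $.mo...
```

```bash
python3 - <<'E'
from h import *
import pickle
w=cam('wrist');w['obs']=status.observe();pickle.dump({k:w[k] for k in w},open('w1.pkl','wb'));cv2.imwrite('pics/w1.png',w['frame']);print(w['obs']['position'],w['T'].round(3).tolist())
E
```

```text
[ 0.26514285 -0.53820412  0.3034834 ] [[0.442, -0.848, -0.291, 0.34], [-0.897, -0.418, -0.142, -0.501], [-0.001, 0.324, -0.946, 0.373], [0.0, 0.0, 0.0, 1.0]]
```

View pics/w1.png

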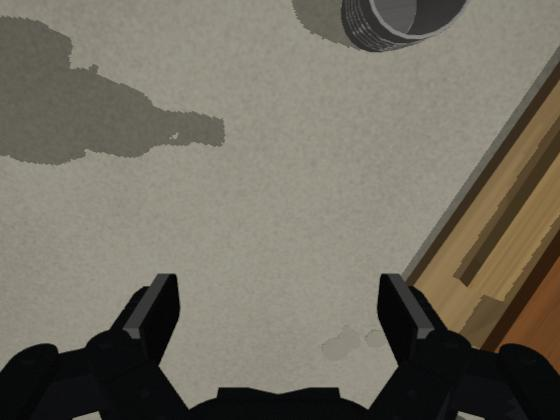

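The wrist view shows only the tin and empty bench, because the arm had not moved (call refused). The gripper hides rows below 275.

Request:
carry_out:
  motion:
    - {"x": 0, "y": 0, "z": 0, "turn": 0.0804}
    - {"x": 0, "y": 0, "z": 0, "turn": 0.0804}
    - {"x": 0, "y": 0, "z": 0, "turn": 0.0804}
    - {"x": 0.0531, "y": -0.0493, "z": -0.018, "turn": 0}
    - {"x": 0.0531, "y": -0.0493, "z": -0.018, "turn": 0}
    - {"x": 0.0531, "y": -0.0493, "z": -0.018, "turn": 0}
    - {"x": 0.0531, "y": -0.0493, "z": -0.018, "turn": 0}
    - {"x": 0.0531, "y": -0.0493, "z": -0.018, "turn": 0}
    - {"x": 0.0531, "y": -0.0493, "z": -0.018, "turn": 0}
    - {"x": 0.0531, "y": -0.0493, "z": -0.018, "turn": 0}
    - {"x": 0.0531, "y": -0.0493, "z": -0.018, "turn": 0}
    - {"x": 0.0531, "y": -0.0493, "z": -0.018, "turn": 0}
    - {"x": 0, "y": 0, "z": 0, "turn": 0}
    - {"x": 0, "y": 0, "z": 0, "turn": 0}
  hand: 1
  newtons: 40

```text
time: 1.7
position: [0.5306, -0.2495, 0.401]
tcp_rot: [0.999, 0.041, -0.0, 0.0]
ft_force: [-0.5, 0.3, 0.5]
grip_width: 0.0854
finger_force: 0.0
```

```bash
cat > look.py <<'E'
import sys,pickle
from h import *
n=sys.argv[1];w=dict(cam('wrist'));w['obs']=status.observe();pickle.dump(w,open(n+'.pkl','wb'));cv2.imwrite(f'pics/{n}.png',w['frame']);print(w['obs']['time'],w['obs']['position'],w['T'][:3,3])
E
rm pics/w1.png; python3 look.py w1
```

```text
1.75 [ 0.52995595 -0.25038682  0.40070304] [ 0.61389459 -0.24288506  0.47045762]
```

View pics/w1.png

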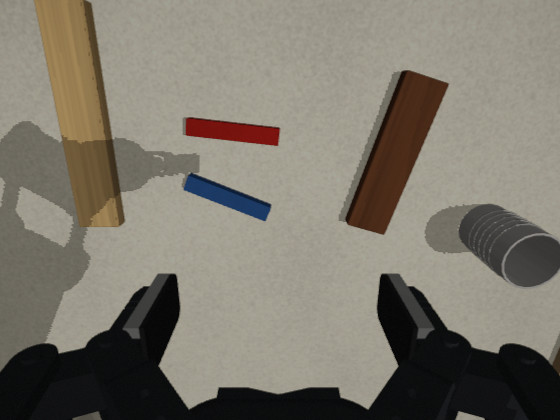

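w1 shows the red sticker at (232,131), blue (228,197), short rail (397,152), the near end of the long rail at (85,110), and the tin at (510,245).

Request:
carry_out:
  motion:
    - {"x": 0.0057, "y": -0.0712, "z": 0, "turn": 0}
    - {"x": 0.0057, "y": -0.0712, "z": 0, "turn": 0}
    - {"x": 0.0057, "y": -0.0712, "z": 0, "turn": 0}
    - {"x": 0.0057, "y": -0.0712, "z": 0, "turn": 0}
    - {"x": 0.0057, "y": -0.0712, "z": 0, "turn": 0}
    - {"x": 0.0057, "y": -0.0712, "z": 0, "turn": 0}
    - {"x": 0.0057, "y": -0.0712, "z": 0, "turn": 0}
    - {"x": 0, "y": 0, "z": 0, "turn": 0}
    - {"x": 0, "y": 0, "z": 0, "turn": 0}

```text
time: 2.65
position: [0.5301, 0.0491, 0.4007]
tcp_rot: [0.999, 0.039, -0.0, 0.0]
ft_force: [0.1, -0.2, 0.0]
grip_width: 0.0855
finger_force: 0.0
```

```bash
python3 look.py w2
```

```text
2.7 [0.53020285 0.04839699 0.4007737 ] [0.61345172 0.05563223 0.47014887]
```

Request:
carry_out:
  motion:
    - {"x": 0.0057, "y": -0.0712, "z": 0, "turn": 0}
    - {"x": 0.0057, "y": -0.0712, "z": 0, "turn": 0}
    - {"x": 0.0057, "y": -0.0712, "z": 0, "turn": 0}
    - {"x": 0.0057, "y": -0.0712, "z": 0, "turn": 0}
    - {"x": 0.0057, "y": -0.0712, "z": 0, "turn": 0}
    - {"x": 0, "y": 0, "z": 0, "turn": 0}
    - {"x": 0, "y": 0, "z": 0, "turn": 0}

```text
time: 3.4
position: [0.5313, 0.263, 0.4004]
tcp_rot: [0.999, 0.039, -0.0, 0.001]
ft_force: [-0.3, -1.5, -0.8]
grip_width: 0.0855
finger_force: 0.0
```

```bash
python3 look.py w3; python3 -c "
import cv2,numpy as np
a=[cv2.resize(cv2.imread(f'pics/w{i}.png')[:300],None,fx=.99,fy=.99) for i in(2,3)]
cv2.imwrite('pics/w23.png',np.vstack(a))"
```

```text
3.45 [0.53129474 0.26229719 0.40081248] [0.6146773  0.26939009 0.46975642]
```

View pics/w23.png

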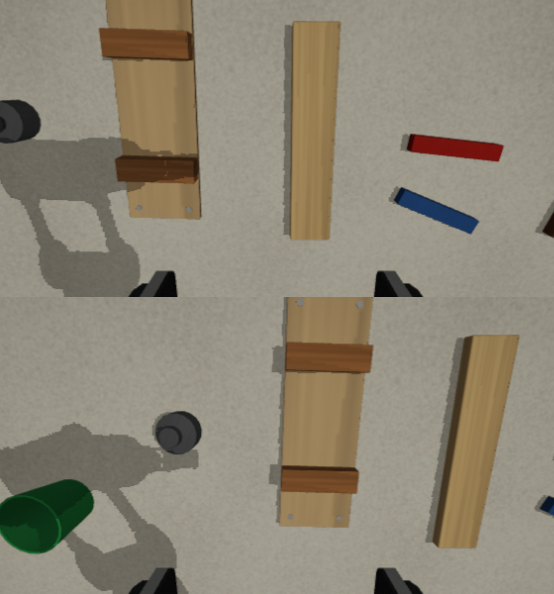

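w2 shows the long rail at (312,131), bearers at (147,44) and (158,171), with the stickers to the right. w3 shows the bearers at (332,61) and (322,185) in original pixels, the weight at (178,435) in the montage, and the cup.

```bash
cat > seg.py <<'E'
import pickle
from h import *
W={n:pickle.load(open(f'w{n}.pkl','rb')) for n in(1,2,3)}
# approx top-face corners (orig px)
C={'long':{2:[(295,21),(343,23),(333,242),(294,241)],3:[(479,38),(523,39),(480,252),(444,251)]},
 'far':{2:[(103,30),(190,32),(193,58),(103,56)],3:[(289,48),(376,49),(374,75),(289,74)]},
 'near':{2:[(119,160),(198,163),(199,183),(120,181)],3:[(284,174),(361,177),(360,198),(284,196)]},
 'red':{1:[(190,118),(279,128),(278,145),(188,135)],2:[(419,137),(508,147),(505,162),(415,152)]},
 'blue':{1:[(190,175),(271,205),(266,220),(186,190)],2:[(408,190),(484,222),(477,236),(402,205)]},
 'short':{1:[(408,71),(448,84),(385,234),(349,220)]}}
def refine(s,pts,win=4):
    g=cv2.cvtColor(s['frame'],cv2.COLOR_BGR2GRAY)
    return cv2.cornerSubPix(g,np.float32(pts).reshape(-1,1,2),(win,win),(-1,-1),(3,40,.01)).reshape(-1,2)
R={n:{v:refine(W[v],p) for v,p in d.items()} for n,d in C.items()}
if __name__=='__main__':
    for n,d in R.items():
        for v,p in d.items(): print(n,v,'moved',np.abs(p-np.array(C[n][v])).max(1).round(1))
        vs=list(d)
        if len(vs)==2:
            P=np.array([tri([ray(W[v],*d[v][i]) for v in vs]) for i in range(4)]);print(n,P.round(4).tolist(),'edges',[round(1000*np.linalg.norm(P[i]-P[(i+1)%4])) for i in range(4)])
    out=[]
    for v,(x0,y0,w,h) in [(2,(80,0,140,200)),(2,(280,0,70,260)),(2,(390,120,130,130)),(3,(270,30,120,190)),(3,(430,20,100,250)),(1,(170,100,120,130)),(1,(330,55,130,195))]:
        k=4; im=cv2.resize(W[v]['frame'],None,fx=k,fy=k,interpolation=cv2.INTER_CUBIC)
        for n,d in R.items():
            if v in d:
                for q in d[v]: cv2.circle(im,tuple(np.int32((q+.5)*k)),5,(0,255,0),1)
        c=im[y0*k:(y0+h)*k,x0*k:(x0+w)*k]; out.append(cv2.resize(c,(200*c.shape[1]//c.shape[0]*300//200 if 0 else int(c.shape[1]*300/c.shape[0]),300)))
    a=np.hstack(out[:4]);b=np.hstack(out[4:]);m=np.zeros((600,max(a.shape[1],b.shape[1]),3),np.uint8);m[:300,:a.shape[1]]=a;m[300:,:b.shape[1]]=b
    print(m.shape);cv2.imwrite('pics/seg1.png',m if m.shape[1]<=800 else cv2.resize(m,(800,600*800//m.shape[1])))
E
python3 seg.py
```

```text
long 2 moved [3.1 1.8 0.8 1.4]
long 3 moved [1.5 1.4 1.2 1.7]
long [[0.6822, 0.0409, 0.0204], [0.6887, -0.0143, 0.0182], [0.4093, -0.0375, 0.0183], [0.4075, 0.0178, 0.0198]] edges [56, 280, 55, 276]
far 2 moved [3.5 0.  3.3 3.4]
far 3 moved [2.5 0.7 0.9 1.8]
far [[0.6559, 0.2624, 0.03], [0.6621, 0.1596, 0.0319], [0.6333, 0.1552, 0.0191], [0.6252, 0.2592, 0.0322]] edges [103, 32, 105, 31]
near 2 moved [3.5 3.1 0.  1.9]
near 3 moved [0.  1.1 0.2 0. ]
near [[0.507, 0.2532, 0.0345], [0.5108, 0.1494, 0.0193], [0.4819, 0.1496, 0.0267], [0.478, 0.2508, 0.0356]] edges [105, 30, 102, 29]
red 1 moved [0.  0.7 0.7 3.4]
red 2 moved [0.  0.4 1.9 0. ]
red [[0.5638, -0.1332, 0.0092], [0.5618, -0.2485, 0.0165], [0.5395, -0.2478, 0.0165], [0.5443, -0.1284, 0.0181]] edges [116, 22, 119, 22]
blue 1 moved [2.6 0.7 1.4 2.7]
blue 2 moved [2.7 1.2 2.1 1.1]
blue [[0.4905, -0.1322, 0.0017], [0.4554, -0.2455, 0.0155], [0.4327, -0.2386, 0.016], [0.4697, -0.1259, 0.017]] edges [119, 24, 119, 27]
short 1 moved [1.4 0.7 1.7 4. ]
(600, 779, 3)
```

View pics/seg1.png

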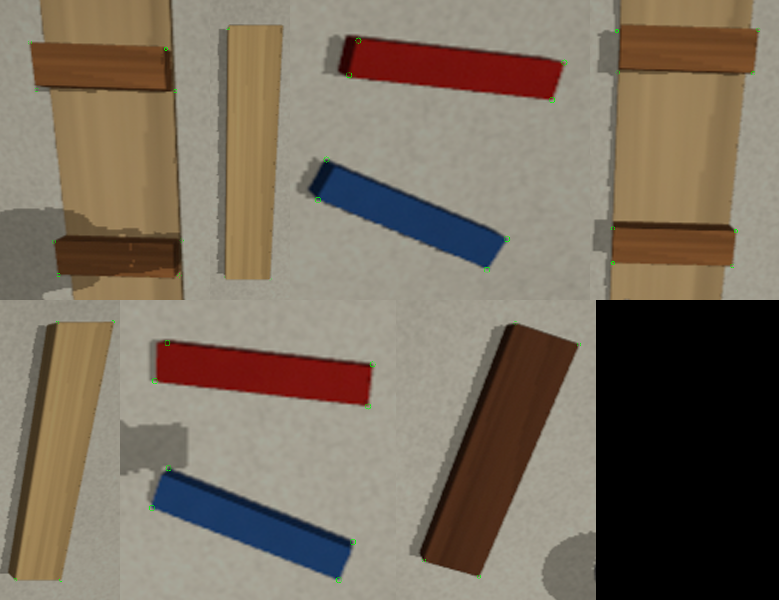

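The crops show that some refined corners sit on the dark side faces instead of the top faces. I'll segment the bright top faces and cast their contours onto the plane.

```bash
cat > meas.py <<'E'
import pickle,sys
from h import *
def face(s,box,hue,vmin,vmax=255,smin=60,ap=2):
    x0,y0,x1,y1=box; hsv=cv2.cvtColor(s['frame'],cv2.COLOR_BGR2HSV)[y0:y1,x0:x1].astype(int)
    H,S,V=hsv[...,0],hsv[...,1],hsv[...,2]; h0,h1=hue
    m=((H>=h0)&(H<=h1) if h0<=h1 else (H>=h0)|(H<=h1))&(S>smin)&(V>=vmin)&(V<=vmax)
    m=cv2.morphologyEx(m.astype(np.uint8)*255,cv2.MORPH_CLOSE,np.ones((5,5)));m=cv2.morphologyEx(m,cv2.MORPH_OPEN,np.ones((5,5)))
    cs,_=cv2.findContours(m,cv2.RETR_EXTERNAL,cv2.CHAIN_APPROX_NONE); c=max(cs,key=cv2.contourArea)
    M=cv2.moments(c); return c.reshape(-1,2)+[x0,y0],(M['m10']/M['m00']+x0,M['m01']/M['m00']+y0)
def rect(s,c,z):
    P=np.float32([onz(s,u,v,z)[:2] for u,v in c])*1000
    (cx,cy),(a,b),t=cv2.minAreaRect(P); 
    if a<b: a,b,t=b,a,t+90
    return np.round([cx,cy,a,b,(t+90)%180-90],1)
if __name__=='__main__':
    W={n:pickle.load(open(f'w{n}.pkl','rb')) for n in(1,2,3)}
    for n,z,hue,vm,views in [('long',.022,(8,30),110,{2:(270,5,365,260),3:(425,20,540,270)}),('red',.018,(170,8),75,{1:(175,105,290,155),2:(400,125,520,175)}),
      ('blue',.018,(95,130),75,{1:(175,165,285,230),2:(390,180,500,245)}),('short',.022,(170,20),45,{1:(335,60,460,245)}),
      ('far',.037,(0,14),75,{2:(95,20,210,70),3:(280,35,385,85)}),('near',.037,(0,14),50,{2:(105,148,215,195),3:(275,160,370,205)})]:
        cc={}
        for v,b in views.items():
            c,cc[v]=face(W[v],b,hue,vm); print(n,v,rect(W[v],c,z),np.round(cc[v],1))
        if len(cc)>1: print('   tri',tri([ray(W[v],*cc[v]) for v in cc]).round(4))
    f=W[3]['frame'];h=cv2.cvtColor(f,cv2.COLOR_BGR2HSV)
    for (u,v) in [(330,50),(330,62),(330,70),(320,175),(320,188),(395,150),(365,160)]: print((u,v),h[v,u])
    h=cv2.cvtColor(W[1]['frame'],cv2.COLOR_BGR2HSV)
    for (u,v) in [(400,150),(375,140),(230,131),(230,122)]: print((u,v),h[v,u])
E
python3 meas.py
```

```text
long 2 [547.4   1.9 276.2  55.    4.7] [316.4 127.7]
long 3 [547.2   2.7 278.2  55.    4.7] [482.  141.9]
   tri [0.5656 0.0032 0.0201]
red 1 [ 553.3 -188.8  119.9   23.6   88.3] [231.7 130.9]
red 2 [ 553.2 -187.7  120.    23.1   88.2] [461.1 149.1]
   tri [ 0.5531 -0.1881  0.0165]
blue 1 [ 462.4 -185.4  118.1   21.3   72.1] [226.2 198. ]
blue 2 [ 462.4 -184.4  117.9   21.3   72.1] [442.1 214. ]
   tri [ 0.4625 -0.1841  0.0169]
short 1 [ 536.7 -397.8  208.3   60.4  -11.8] [395.3 150.2]
far 2 [645.2 208.5  99.7  29.3 -87.4] [145.4  43.5]
far 3 [645.1 209.9  99.7  29.3 -87.2] [331.6  60.4]
   tri [0.6456 0.2096 0.0342]
near 2 [498.4 199.2 104.4  33.9 -87. ] [158.  170.6]
near 3 [498.3 202.9  99.6  34.2 -87.2] [322.2 184. ]
   tri [0.4963 0.202  0.0286]
(330, 50) [ 14 168 106]
(330, 62) [ 14 170 111]
(330, 70) [ 13 167 113]
(320, 175) [ 13 169  95]
(320, 188) [ 13 168 112]
(395, 150) [ 22  30 160]
(365, 160) [ 23  29 158]
(400, 150) [ 11 173  75]
(375, 140) [15 89 46]
(230, 131) [  1 223 119]
(230, 122) [  5 108  80]
```

```bash
cat > go.py <<'E'
import sys
from h import *
from scipy.spatial.transform import Rotation as Ro
# go.py yaw_deg x y z [x y z ...] (mm): turn first, then straight legs; shares per row
o=status.observe();R=Ro.from_quat(o['tcp_rot']).as_matrix();p=np.array(o['position'])
a=[float(v) for v in sys.argv[1:]];phi=np.degrees(np.arctan2(R[1,0],R[0,0]))
t=-((a[0]-phi+90)%180-90) if len(sys.argv)<0 else -(a[0]-phi)
print('t',o['time'],'pos',p.round(4),'yaw',phi.round(2),'down',R[:,2].round(4)); n=int(np.ceil(abs(t)/8.5)) or 1
print('turn',n,'rows of',round(t/90/n,5)); c,s=np.cos(np.radians(a[0])),np.sin(np.radians(a[0]))
for i in range(1,len(a),3):
    q=np.array(a[i:i+3])/1000;d=q-p;p=q;L=np.array([c*d[0]+s*d[1],s*d[0]-c*d[1],-d[2]]);n=int(np.ceil(np.linalg.norm(L)/.047)) or 1
    print('leg',n,'rows of',(L/.6/n).round(4),'total mm',(L*1000).round(1))
E
python3 go.py 4.7 547.3 2.3 140 547.3 2.3 74
```

```text
t 3.45 pos [0.5313 0.2623 0.4008] yaw 4.39 down [-3.e-04 -9.e-04 -1.e+00]
turn 1 rows of -0.0034
leg 8 rows of [-0.0011  0.0543  0.0543] total mm [ -5.4 260.4 260.8]
leg 2 rows of [0.    0.    0.055] total mm [ 0.  0. 66.]
```

Request:
carry_out:
  motion:
    - {"x": -0.0011, "y": 0.0543, "z": 0.0543, "turn": -0.0034}
    - {"x": -0.0011, "y": 0.0543, "z": 0.0543, "turn": 0}
    - {"x": -0.0011, "y": 0.0543, "z": 0.0543, "turn": 0}
    - {"x": -0.0011, "y": 0.0543, "z": 0.0543, "turn": 0}
    - {"x": -0.0011, "y": 0.0543, "z": 0.0543, "turn": 0}
    - {"x": -0.0011, "y": 0.0543, "z": 0.0543, "turn": 0}
    - {"x": -0.0011, "y": 0.0543, "z": 0.0543, "turn": 0}
    - {"x": -0.0011, "y": 0.0543, "z": 0.0543, "turn": 0}
    - {"x": 0, "y": 0, "z": 0, "turn": 0}
    - {"x": 0, "y": 0, "z": 0, "turn": 0}
    - {"x": 0, "y": 0, "z": 0.0275, "turn": 0}
    - {"x": 0, "y": 0, "z": 0.0275, "turn": 0}
    - {"x": 0, "y": 0, "z": 0.0275, "turn": 0}
    - {"x": 0, "y": 0, "z": 0.0275, "turn": 0}
    - {"x": 0, "y": 0, "z": 0, "turn": 0}
    - {"x": 0, "y": 0, "z": 0, "turn": 0}

```text
time: 5.05
position: [0.5477, 0.0041, 0.0762]
tcp_rot: [0.999, 0.042, 0.001, 0.0]
ft_force: [-0.6, -0.5, -0.1]
grip_width: 0.0856
finger_force: 0.0
```

Request:
carry_out:
  motion:
    - {"x": 0, "y": 0, "z": 0, "turn": 0}
    - {"x": 0, "y": 0, "z": 0, "turn": 0}
    - {"x": 0, "y": 0, "z": 0, "turn": 0}
    - {"x": 0, "y": 0, "z": 0, "turn": 0}
    - {"x": 0, "y": 0, "z": 0, "turn": 0}
    - {"x": 0, "y": 0, "z": 0, "turn": 0}
    - {"x": 0, "y": 0, "z": 0, "turn": 0}
    - {"x": 0, "y": 0, "z": 0, "turn": 0}
  hand: -1
  newtons: 50

```text
time: 5.85
position: [0.548, 0.0039, 0.0763]
tcp_rot: [0.999, 0.042, 0.001, 0.0]
ft_force: [0.4, 0.7, 6.2]
grip_width: 0.0546
finger_force: 55.1
```

```bash
python3 look.py g1; python3 go.py 2.7 547.3 2.3 180  570.4 206 180 570.4 206 112
```

```text
5.9 [0.54796415 0.00385572 0.07632829] [0.63103179 0.01076495 0.14602749]
t 5.9 pos [0.548  0.0039 0.0763] yaw 4.83 down [ 3.e-03 -1.e-04 -1.e+00]
turn 1 rows of 0.02365
leg 3 rows of [-0.0004  0.0008 -0.0576] total mm [  -0.7    1.5 -103.7]
leg 5 rows of [ 0.0109 -0.0675 -0.    ] total mm [  32.7 -202.4   -0. ]
leg 2 rows of [0.     0.     0.0567] total mm [ 0.  0. 68.]
```

View pics/g1.png

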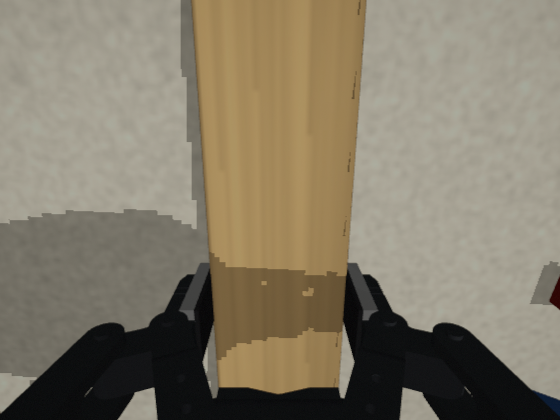

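The gripped rail fills columns 212–347 between the pads, its midline at 279.5, so the grasp is centred.

Request:
carry_out:
  motion:
    - {"x": 0, "y": 0, "z": -0.03, "turn": 0}
    - {"x": 0, "y": 0, "z": -0.0576, "turn": 0}
    - {"x": 0, "y": 0, "z": -0.0576, "turn": 0}
    - {"x": 0, "y": 0, "z": -0.03, "turn": 0.0237}
    - {"x": 0.0109, "y": -0.0675, "z": 0, "turn": 0}
    - {"x": 0.0109, "y": -0.0675, "z": 0, "turn": 0}
    - {"x": 0.0109, "y": -0.0675, "z": 0, "turn": 0}
    - {"x": 0.0109, "y": -0.0675, "z": 0, "turn": 0}
    - {"x": 0.0109, "y": -0.0675, "z": 0, "turn": 0}
    - {"x": 0, "y": 0, "z": 0, "turn": 0}
    - {"x": 0, "y": 0, "z": 0, "turn": 0}
    - {"x": 0, "y": 0, "z": 0, "turn": 0}

```text
time: 7.1
position: [0.5701, 0.2068, 0.1793]
tcp_rot: [1.0, 0.023, -0.0, 0.0]
ft_force: [-0.0, -0.2, -1.4]
grip_width: 0.0552
finger_force: 54.2
```

```bash
python3 look.py p1; python3 go.py 2.7 570.4 206 180 570.4 206 114
```

```text
7.15 [0.57021441 0.20652473 0.1794368 ] [0.65364657 0.21060836 0.24866729]
t 7.15 pos [0.5702 0.2065 0.1794] yaw 2.62 down [-3.e-04 -5.e-04 -1.e+00]
turn 1 rows of -0.00087
leg 1 rows of [ 0.0003  0.0009 -0.0009] total mm [ 0.2  0.5 -0.6]
leg 2 rows of [0.    0.    0.055] total mm [ 0.  0. 66.]
```

View pics/p1.png

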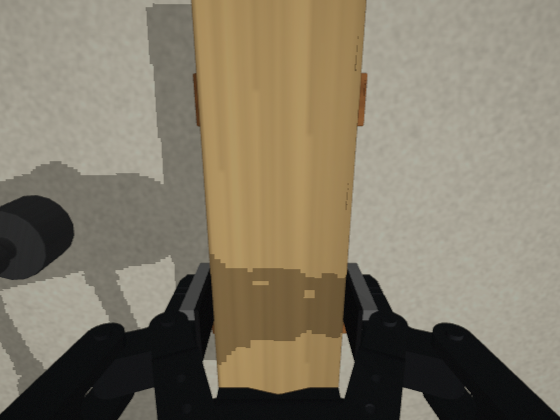

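The view shows bearer ends protruding at columns 194 and 367 (row 98) either side of the held rail, whose edges are at about 200 and 359. I'll check the lateral alignment numerically.

```bash
python3 - <<'E'
import pickle
from h import *
w=pickle.load(open('p1.pkl','rb'));h=cv2.cvtColor(w['frame'],cv2.COLOR_BGR2HSV)
for r_ in (85,98,112):
    row=h[r_].astype(int); print(r_,[(u,*row[u]) for u in list(range(191,206))+list(range(353,370))] if r_==98 else '')
    a,b=onz(w,194,r_,.037),onz(w,367,r_,.037); c,d=onz(w,202,r_,.125),onz(w,360,r_,.125)
    ax=np.array([-np.sin(.0471),np.cos(.0471),0])
    print('bearer',((a+b)/2*1000).round(1),np.linalg.norm(a-b).round(4),'rail',((c+d)/2*1000).round(1),np.linalg.norm(c-d).round(4),'lat bearer-rail',((a+b-c-d)/2@ax*1000).round(2))
E
```

```text
85 
bearer [653.4 209.2  37. ] 0.0991 rail [653.5 209.6 125. ] 0.0529 lat bearer-rail -0.42
98 [(191, np.int64(21), np.int64(30), np.int64(121)), (192, np.int64(24), np.int64(32), np.int64(120)), (193, np.int64(22), np.int64(32), np.int64(119)), (194, np.int64(17), np.int64(55), np.int64(107)), (195, np.int64(14), np.int64(174), np.int64(88)), (196, np.int64(14), np.int64(170), np.int64(90)), (197, np.int64(14), np.int64(159), np.int64(88)), (198, np.int64(18), np.int64(131), np.int64(109)), (199, np.int64(19), np.int64(120), np.int64(136)), (200, np.int64(18), np.int64(117), np.int64(146)), (201, np.int64(19), np.int64(115), np.int64(157)), (202, np.int64(19), np.int64(115), np.int64(166)), (203, np.int64(19), np.int64(113), np.int64(169)), (204, np.int64(19), np.int64(116), np.int64(170)), (205, np.int64(19), np.int64(115), np.int64(171)), (353, np.int64(18), np.int64(118), np.int64(151)), (354, np.int64(19), np.int64(117), np.int64(150)), (355, np.int64(19), np.int64(116), np.int64(149)), (356, np.int64(19), np.int64(117), np.int64(148)), (357, np.int64(18), np.int64(117), np.int64(146)), (358, np.int64(18), np.int64(119), np.int64(139)), (359, np.int64(17), np.int64(137), np.int64(128)), (360, np.int64(14), np.int64(165), np.int64(125)), (361, np.int64(14), np.int64(164), np.int64(126)), (362, np.int64(14), np.int64(164), np.int64(126)), (363, np.int64(14), np.int64(165), np.int64(125)), (364, np.int64(14), np.int64(166), np.int64(123)), (365, np.int64(14), np.int64(83), np.int64(129)), (366, np.int64(21), np.int64(34), np.int64(152)), (367, np.int64(22), np.int64(28), np.int64(166)), (368, np.int64(22), np.int64(29), np.int64(167)), (369, np.int64(23), np.int64(27), np.int64(168))]
bearer [646.3 208.8  37. ] 0.1003 rail [649.4 209.4 125. ] 0.0535 lat bearer-rail -0.42
112 
bearer [638.5 208.5  37. ] 0.1015 rail [644.8 209.2 125. ] 0.0542 lat bearer-rail -0.43
```

Request:
carry_out:
  motion:
    - {"x": 0, "y": 0, "z": 0.03, "turn": 0}
    - {"x": 0, "y": 0, "z": 0.03, "turn": 0}
    - {"x": 0, "y": 0, "z": 0.03, "turn": 0}
    - {"x": 0, "y": 0, "z": 0.008, "turn": 0}
    - {"x": 0, "y": 0, "z": 0.005, "turn": 0}
    - {"x": 0, "y": 0, "z": 0, "turn": 0}
    - {"x": 0, "y": 0, "z": 0, "turn": 0}
    - {"x": 0, "y": 0, "z": 0, "turn": 0}

```text
time: 7.95
position: [0.5706, 0.2078, 0.119]
tcp_rot: [1.0, 0.023, 0.001, -0.0]
ft_force: [-0.7, 0.2, -0.4]
grip_width: 0.0551
finger_force: 54.2
```

Request:
carry_out:
  motion:
    - {"x": 0, "y": 0.002, "z": 0.002, "turn": 0}
    - {"x": 0, "y": 0, "z": 0.002, "turn": 0}
    - {"x": 0, "y": 0, "z": 0.002, "turn": 0}
    - {"x": 0, "y": 0, "z": 0.002, "turn": 0}
    - {"x": 0, "y": 0, "z": 0, "turn": 0}
    - {"x": 0, "y": 0, "z": 0, "turn": 0}

```text
time: 8.55
position: [0.5703, 0.2065, 0.1133]
tcp_rot: [1.0, 0.024, 0.0, -0.0]
ft_force: [-2.2, -0.5, 1.7]
grip_width: 0.0543
finger_force: 54.6
```

Request:
carry_out:
  motion:
    - {"x": 0, "y": 0, "z": 0.0015, "turn": 0}
    - {"x": 0, "y": 0, "z": 0, "turn": 0}
    - {"x": 0, "y": 0, "z": 0, "turn": 0}

```text
time: 8.85
position: [0.5703, 0.2065, 0.1133]
tcp_rot: [1.0, 0.024, 0.0, -0.0]
ft_force: [-4.6, 0.2, 6.8]
grip_width: 0.0548
finger_force: 55.1
```

Request:
carry_out:
  motion:
    - {"x": 0, "y": 0, "z": -0.0015, "turn": 0}
    - {"x": 0, "y": 0, "z": 0, "turn": 0}
    - {"x": 0, "y": 0, "z": 0, "turn": 0}
    - {"x": 0, "y": 0, "z": 0, "turn": 0}
    - {"x": 0, "y": 0, "z": -0.03, "turn": 0}
    - {"x": -0.02, "y": 0, "z": -0.07, "turn": 0}
    - {"x": -0.02, "y": 0, "z": -0.07, "turn": 0}
    - {"x": -0.02, "y": 0, "z": -0.07, "turn": 0}
    - {"x": 0, "y": 0, "z": -0.07, "turn": 0}
    - {"x": 0, "y": 0, "z": -0.07, "turn": 0}
    - {"x": 0, "y": 0, "z": -0.07, "turn": 0}
    - {"x": 0, "y": 0, "z": 0, "turn": 0}
    - {"x": 0, "y": 0, "z": 0, "turn": 0}
    - {"x": 0, "y": 0, "z": 0, "turn": 0}
  hand: 1

```text
time: 10.25
position: [0.5343, 0.2048, 0.381]
tcp_rot: [1.0, 0.024, -0.001, 0.0]
ft_force: [1.0, 0.3, -0.9]
grip_width: 0.0853
finger_force: 0.0
```

```bash
python3 look.py a1; python3 - <<'E'
import pickle
from meas import *
w=pickle.load(open('a1.pkl','rb'))
c,cc=face(w,(200,0,360,275),(15,30),100); print('rail+base',cc)
P=[onz(w,u,v,.059) for u,v in cv2.boxPoints(cv2.minAreaRect(c.astype(np.float32)))];print(np.round(P,3).tolist())
cv2.imwrite('pics/a1b.png',cv2.resize(w['frame'][0:290,180:380],None,fx=2,fy=2))
E
```

```text
10.3 [0.5342317  0.20477831 0.38058575] [0.61797343 0.20862583 0.45028674]
rail+base (280.36866127799897, 120.32927172558007)
[[0.43, 0.255, 0.059], [0.697, 0.247, 0.059], [0.698, 0.167, 0.059], [0.431, 0.155, 0.059]]
```

View pics/a1b.png

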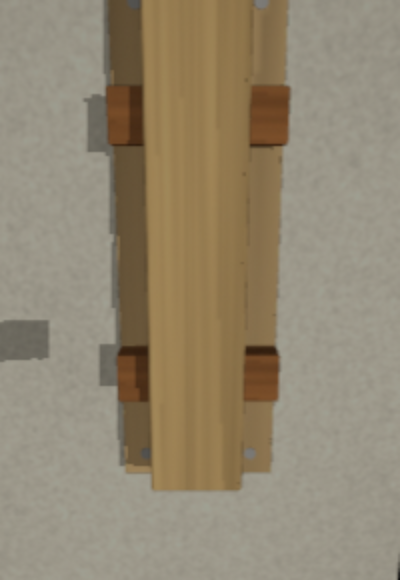

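The rail lies centred between the bearer ends: midlines 197.5 vs 198 px at the far bearer and 197 vs 198 at the near one. Its near end is at row 244. I'll check its position along the base.

```bash
python3 - <<'E'
import pickle
from h import *
w=pickle.load(open('a1.pkl','rb'));h=cv2.cvtColor(w['frame'],cv2.COLOR_BGR2HSV).astype(int)
print('S col 278',[(v,h[v,278,1]) for v in range(240,250)]); print('near edges col 310 H,V',[(v,h[v,310,0],h[v,310,2]) for v in list(range(168,182))+list(range(195,205))])
print('far col 310',[(v,h[v,312,0],h[v,312,2]) for v in list(range(38,48))+list(range(66,76))])
ax=np.array([np.cos(.0471),np.sin(.0471)])
E=onz(w,278,244.5,.059);print('rail near end',E.round(4))
for v in (199.5,72): print('bearer near edges',[ (onz(w,u,v,.037)*1000).round(1) for u in (245,312)])
E
python3 go.py 88.3 553.3 -188.2 140 553.3 -188.2 76
```

```text
S col 278 [(240, np.int64(117)), (241, np.int64(117)), (242, np.int64(117)), (243, np.int64(117)), (244, np.int64(119)), (245, np.int64(52)), (246, np.int64(29)), (247, np.int64(26)), (248, np.int64(27)), (249, np.int64(29))]
near edges col 310 H,V [(168, np.int64(18), np.int64(137)), (169, np.int64(18), np.int64(137)), (170, np.int64(18), np.int64(137)), (171, np.int64(18), np.int64(136)), (172, np.int64(17), np.int64(121)), (173, np.int64(14), np.int64(69)), (174, np.int64(14), np.int64(51)), (175, np.int64(12), np.int64(49)), (176, np.int64(13), np.int64(55)), (177, np.int64(14), np.int64(77)), (178, np.int64(13), np.int64(112)), (179, np.int64(13), np.int64(115)), (180, np.int64(14), np.int64(111)), (181, np.int64(14), np.int64(107)), (195, np.int64(14), np.int64(118)), (196, np.int64(14), np.int64(118)), (197, np.int64(14), np.int64(121)), (198, np.int64(14), np.int64(122)), (199, np.int64(13), np.int64(118)), (200, np.int64(16), np.int64(114)), (201, np.int64(17), np.int64(135)), (202, np.int64(18), np.int64(137)), (203, np.int64(18), np.int64(137)), (204, np.int64(18), np.int6
[... 446 characters left out ...]
 np.int64(14), np.int64(122)), (69, np.int64(14), np.int64(118)), (70, np.int64(14), np.int64(111)), (71, np.int64(13), np.int64(108)), (72, np.int64(13), np.int64(56)), (73, np.int64(17), np.int64(85)), (74, np.int64(18), np.int64(128)), (75, np.int64(18), np.int64(132))]
rail near end [0.4308 0.1999 0.059 ]
bearer near edges [array([480. , 243.3,  37. ]), array([483.9, 160. ,  37. ])]
bearer near edges [array([628.5, 245.7,  37. ]), array([632. , 171.7,  37. ])]
t 10.3 pos [0.5342 0.2048 0.3806] yaw 2.69 down [-0.0035 -0.0011 -1.    ]
turn 11 rows of -0.08647
leg 10 rows of [-0.0654  0.0051  0.0401] total mm [-392.2   30.7  240.6]
leg 2 rows of [0.     0.     0.0533] total mm [ 0.  0. 64.]
```

Rail centre is about 570.6, base centre about 570.7, so it is centred. Next is the red sticker.

Request:
carry_out:
  motion:
    - {"x": 0, "y": 0, "z": 0, "turn": -0.0865}
    - {"x": 0, "y": 0, "z": 0, "turn": -0.0865}
    - {"x": 0, "y": 0, "z": 0, "turn": -0.0865}
    - {"x": 0, "y": 0, "z": 0, "turn": -0.0865}
    - {"x": 0, "y": 0, "z": 0, "turn": -0.0865}
    - {"x": 0, "y": 0, "z": 0, "turn": -0.0865}
    - {"x": 0, "y": 0, "z": 0, "turn": -0.0865}
    - {"x": 0, "y": 0, "z": 0, "turn": -0.0865}
    - {"x": 0, "y": 0, "z": 0, "turn": -0.0865}
    - {"x": 0, "y": 0, "z": 0, "turn": -0.0865}
    - {"x": 0, "y": 0, "z": 0, "turn": -0.0865}

```text
time: 11.4
position: [0.5342, 0.2048, 0.3807]
tcp_rot: [0.715, 0.699, -0.002, -0.001]
ft_force: [-0.2, 0.3, -0.5]
grip_width: 0.0852
finger_force: 0.0
```

Request:
carry_out:
  motion:
    - {"x": -0.0654, "y": 0.0051, "z": 0.0401, "turn": 0}
    - {"x": -0.0654, "y": 0.0051, "z": 0.0401, "turn": 0}
    - {"x": -0.0654, "y": 0.0051, "z": 0.0401, "turn": 0}
    - {"x": -0.0654, "y": 0.0051, "z": 0.0401, "turn": 0}
    - {"x": -0.0654, "y": 0.0051, "z": 0.0401, "turn": 0}
    - {"x": -0.0654, "y": 0.0051, "z": 0.0401, "turn": 0}
    - {"x": -0.0654, "y": 0.0051, "z": 0.0401, "turn": 0}
    - {"x": -0.0654, "y": 0.0051, "z": 0.0401, "turn": 0}
    - {"x": -0.0654, "y": 0.0051, "z": 0.0401, "turn": 0}
    - {"x": -0.0654, "y": 0.0051, "z": 0.0401, "turn": 0}
    - {"x": 0, "y": 0, "z": 0, "turn": 0}
    - {"x": 0, "y": 0, "z": 0, "turn": 0}
    - {"x": 0, "y": 0, "z": 0, "turn": 0}

```text
time: 12.7
position: [0.5534, -0.1876, 0.1421]
tcp_rot: [0.717, 0.697, 0.0, -0.0]
ft_force: [1.6, 0.6, -0.1]
grip_width: 0.0852
finger_force: 0.0
```

```bash
python3 go.py 88.3 553.3 -188.2 75
```

```text
t 12.7 pos [ 0.5534 -0.1876  0.1421] yaw 88.36 down [-4.e-04  7.e-04 -1.e+00]
turn 1 rows of 0.00066
leg 2 rows of [-0.0005 -0.      0.056 ] total mm [-0.6 -0.  67.1]
```

Request:
carry_out:
  motion:
    - {"x": -0.0005, "y": 0, "z": 0.03, "turn": 0}
    - {"x": -0.0005, "y": 0, "z": 0.03, "turn": 0}
    - {"x": 0, "y": 0, "z": 0.03, "turn": 0}
    - {"x": 0, "y": 0, "z": 0.014, "turn": 0}
    - {"x": 0, "y": 0, "z": 0.007, "turn": 0}
    - {"x": 0, "y": 0, "z": 0, "turn": 0}
    - {"x": 0, "y": 0, "z": 0, "turn": 0}
    - {"x": 0, "y": 0, "z": 0, "turn": 0}

```text
time: 13.5
position: [0.554, -0.1891, 0.077]
tcp_rot: [0.717, 0.697, 0.0, 0.001]
ft_force: [0.3, -0.3, -0.0]
grip_width: 0.085
finger_force: 0.0
```

Request:
carry_out:
  motion:
    - {"x": 0, "y": 0, "z": 0, "turn": 0}
    - {"x": 0, "y": 0, "z": 0, "turn": 0}
    - {"x": 0, "y": 0, "z": 0, "turn": 0}
    - {"x": 0, "y": 0, "z": 0, "turn": 0}
    - {"x": 0, "y": 0, "z": 0, "turn": 0}
    - {"x": 0, "y": 0, "z": 0, "turn": 0}
    - {"x": 0, "y": 0, "z": 0, "turn": 0}
    - {"x": 0, "y": 0, "z": 0, "turn": 0}
    - {"x": 0, "y": 0, "z": 0, "turn": 0}
    - {"x": 0, "y": 0, "z": 0, "turn": 0}
    - {"x": 0, "y": 0, "z": 0, "turn": 0}
  hand: -1
  newtons: 40

```text
time: 14.6
position: [0.5535, -0.189, 0.0759]
tcp_rot: [0.717, 0.697, 0.0, 0.0]
ft_force: [1.0, -0.2, 1.9]
grip_width: 0.0211
finger_force: 39.4
```

```bash
python3 look.py g2; python3 go.py 92.7 553.3 -188.2 190  645.5 209.5 190 645.5 209.5 140
```

```text
14.65 [ 0.55351056 -0.18900471  0.07593261] [ 0.555777   -0.10541767  0.14537272]
t 14.65 pos [ 0.5535 -0.189   0.0759] yaw 88.33 down [ 3.e-04 -2.e-04 -1.e+00]
turn 1 rows of -0.04858
leg 3 rows of [ 0.0005 -0.0001 -0.0634] total mm [   0.8   -0.2 -114.1]
leg 9 rows of [ 0.0728  0.0205 -0.    ] total mm [392.9 110.8  -0. ]
leg 2 rows of [0.     0.     0.0417] total mm [ 0.  0. 50.]
```

Request:
carry_out:
  motion:
    - {"x": 0, "y": 0, "z": -0.03, "turn": 0}
    - {"x": 0.0005, "y": 0, "z": -0.0634, "turn": 0}
    - {"x": 0, "y": 0, "z": -0.0634, "turn": -0.0486}
    - {"x": 0, "y": 0, "z": -0.0334, "turn": 0}
    - {"x": 0.0728, "y": 0.0205, "z": 0, "turn": 0}
    - {"x": 0.0728, "y": 0.0205, "z": 0, "turn": 0}
    - {"x": 0.0728, "y": 0.0205, "z": 0, "turn": 0}
    - {"x": 0.0728, "y": 0.0205, "z": 0, "turn": 0}
    - {"x": 0.0728, "y": 0.0205, "z": 0, "turn": 0}
    - {"x": 0.0728, "y": 0.0205, "z": 0, "turn": 0}
    - {"x": 0.0728, "y": 0.0205, "z": 0, "turn": 0}
    - {"x": 0.0728, "y": 0.0205, "z": 0, "turn": 0}
    - {"x": 0.0728, "y": 0.0205, "z": 0, "turn": 0}
    - {"x": 0, "y": 0, "z": 0, "turn": 0}
    - {"x": 0, "y": 0, "z": 0, "turn": 0}
    - {"x": 0, "y": 0, "z": 0, "turn": 0}

```text
time: 16.25
position: [0.6453, 0.2085, 0.1893]
tcp_rot: [0.69, 0.723, -0.001, -0.0]
ft_force: [0.4, 0.2, -0.1]
grip_width: 0.021
finger_force: 39.3
```

```bash
python3 look.py p2; python3 go.py 92.7 645.5 209.5 142 645.5 209.5 135
```

```text
16.3 [0.64540023 0.2081128  0.18965841] [0.64130646 0.29206819 0.25872707]
t 16.3 pos [0.6454 0.2081 0.1897] yaw 92.63 down [-5.e-04 -5.e-04 -1.e+00]
turn 1 rows of -0.00077
leg 2 rows of [0.0012 0.0001 0.0397] total mm [ 1.4  0.2 47.7]
leg 1 rows of [0.     0.     0.0117] total mm [0. 0. 7.]
```

View pics/p2.png

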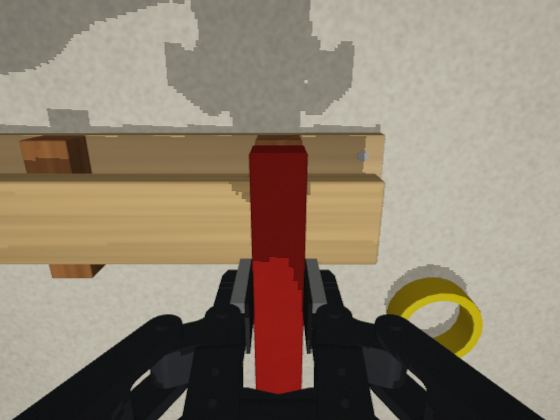

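The view shows the red sticker held over the far bearer: sticker columns 250–307, bearer end about 255–303, so it is centred. The rail is still aligned.

Request:
carry_out:
  motion:
    - {"x": 0.0012, "y": 0, "z": 0.03, "turn": 0}
    - {"x": 0.0012, "y": 0, "z": 0.03, "turn": 0}
    - {"x": 0, "y": 0, "z": 0.0165, "turn": 0}
    - {"x": 0, "y": 0, "z": 0.004, "turn": 0}
    - {"x": 0, "y": 0, "z": 0.002, "turn": 0}
    - {"x": 0, "y": 0, "z": 0.002, "turn": 0}
    - {"x": 0, "y": 0, "z": 0, "turn": 0}
    - {"x": 0, "y": 0, "z": 0, "turn": 0}
    - {"x": 0, "y": 0, "z": 0, "turn": 0}

```text
time: 17.2
position: [0.6455, 0.2108, 0.1397]
tcp_rot: [0.69, 0.724, 0.0, 0.0]
ft_force: [-0.3, 0.1, -1.5]
grip_width: 0.0207
finger_force: 39.3
```

Request:
carry_out:
  motion:
    - {"x": -0.003, "y": 0, "z": 0.002, "turn": 0}
    - {"x": 0, "y": 0, "z": 0.002, "turn": 0}
    - {"x": 0, "y": 0, "z": 0.002, "turn": 0}
    - {"x": 0, "y": 0, "z": 0.0015, "turn": 0}
    - {"x": 0, "y": 0, "z": 0, "turn": 0}
    - {"x": 0, "y": 0, "z": 0, "turn": 0}

```text
time: 17.8
position: [0.6455, 0.2089, 0.135]
tcp_rot: [0.69, 0.724, 0.0, 0.0]
ft_force: [-0.2, -0.8, 2.1]
grip_width: 0.021
finger_force: 39.6
```

Request:
carry_out:
  motion:
    - {"x": 0, "y": 0, "z": 0.0012, "turn": 0}
    - {"x": 0, "y": 0, "z": 0, "turn": 0}
    - {"x": 0, "y": 0, "z": 0, "turn": 0}

```text
time: 18.1
position: [0.6455, 0.2089, 0.1349]
tcp_rot: [0.69, 0.724, 0.0, 0.0]
ft_force: [-2.6, -1.3, 5.3]
grip_width: 0.0211
finger_force: 40.0
```

Request:
carry_out:
  motion:
    - {"x": 0, "y": 0, "z": -0.0012, "turn": 0}
    - {"x": 0, "y": 0, "z": 0, "turn": 0}
    - {"x": 0, "y": 0, "z": 0, "turn": 0}
    - {"x": 0, "y": 0, "z": 0, "turn": 0}
    - {"x": 0, "y": 0, "z": 0, "turn": 0}
    - {"x": 0, "y": 0, "z": -0.02, "turn": 0}
    - {"x": 0, "y": 0, "z": -0.07, "turn": 0}
    - {"x": 0, "y": 0, "z": -0.07, "turn": 0}
    - {"x": 0, "y": 0, "z": -0.07, "turn": 0}
    - {"x": 0, "y": 0, "z": 0, "turn": 0.077}
    - {"x": 0, "y": 0, "z": 0, "turn": 0.077}
    - {"x": 0, "y": 0, "z": 0, "turn": 0.075}
    - {"x": 0, "y": 0, "z": 0, "turn": 0}
    - {"x": 0, "y": 0, "z": 0, "turn": 0}
  hand: 1

```text
time: 19.5
position: [0.6455, 0.2089, 0.2734]
tcp_rot: [0.808, 0.59, 0.0, 0.0]
ft_force: [0.0, 0.5, 0.6]
grip_width: 0.0853
finger_force: 0.0
```

```bash
python3 look.py a2; python3 go.py 72.1 462.4 -184.9 140
```

```text
19.55 [0.64547174 0.20893522 0.2731382 ] [0.67077003 0.28852048 0.3428582 ]
t 19.55 pos [0.6455 0.2089 0.2731] yaw 72.25 down [ 4.e-04  1.e-04 -1.e+00]
turn 1 rows of 0.00172
leg 10 rows of [-0.0718 -0.0089  0.0222] total mm [-431.   -53.2  133.1]
```

View pics/a2.png

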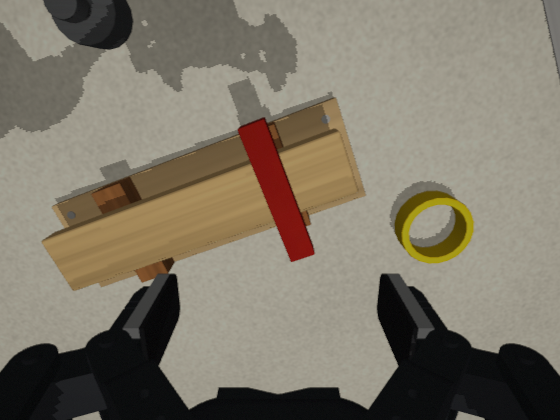

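Red lies across the rail over the far bearer, from (253,124) to (302,256). Next is blue.

Request:
carry_out:
  motion:
    - {"x": -0.0718, "y": -0.0089, "z": 0.0222, "turn": 0.0017}
    - {"x": -0.0718, "y": -0.0089, "z": 0.0222, "turn": 0}
    - {"x": -0.0718, "y": -0.0089, "z": 0.0222, "turn": 0}
    - {"x": -0.0718, "y": -0.0089, "z": 0.0222, "turn": 0}
    - {"x": -0.0718, "y": -0.0089, "z": 0.0222, "turn": 0}
    - {"x": -0.0718, "y": -0.0089, "z": 0.0222, "turn": 0}
    - {"x": -0.0718, "y": -0.0089, "z": 0.0222, "turn": 0}
    - {"x": -0.0718, "y": -0.0089, "z": 0.0222, "turn": 0}
    - {"x": -0.0718, "y": -0.0089, "z": 0.0222, "turn": 0}
    - {"x": -0.0718, "y": -0.0089, "z": 0.0222, "turn": 0}
    - {"x": 0, "y": 0, "z": 0, "turn": 0}
    - {"x": 0, "y": 0, "z": 0, "turn": 0}
    - {"x": 0, "y": 0, "z": 0, "turn": 0}

```text
time: 20.85
position: [0.4619, -0.1836, 0.1402]
tcp_rot: [0.809, 0.588, 0.001, 0.0]
ft_force: [-0.7, 0.8, -0.6]
grip_width: 0.0854
finger_force: 0.0
```

```bash
python3 go.py 72.1 462.4 -184.9 75
```

```text
t 20.85 pos [ 0.4619 -0.1836  0.1402] yaw 72.03 down [ 0.0012  0.     -1.    ]
turn 1 rows of -0.00082
leg 2 rows of [-0.0009  0.0008  0.0543] total mm [-1.1  0.9 65.2]
```

Request:
carry_out:
  motion:
    - {"x": -0.001, "y": 0.0008, "z": 0.03, "turn": 0}
    - {"x": -0.001, "y": 0.0008, "z": 0.03, "turn": 0}
    - {"x": 0, "y": 0, "z": 0.03, "turn": 0}
    - {"x": 0, "y": 0, "z": 0.012, "turn": 0}
    - {"x": 0, "y": 0, "z": 0.006, "turn": 0}
    - {"x": 0, "y": 0, "z": 0, "turn": 0}
    - {"x": 0, "y": 0, "z": 0, "turn": 0}
    - {"x": 0, "y": 0, "z": 0, "turn": 0}

```text
time: 21.65
position: [0.4624, -0.1857, 0.0758]
tcp_rot: [0.809, 0.587, 0.0, 0.001]
ft_force: [-0.7, -0.5, 0.1]
grip_width: 0.0857
finger_force: 0.0
```

Request:
carry_out:
  motion:
    - {"x": 0, "y": 0, "z": 0, "turn": 0}
    - {"x": 0, "y": 0, "z": 0, "turn": 0}
    - {"x": 0, "y": 0, "z": 0, "turn": 0}
    - {"x": 0, "y": 0, "z": 0, "turn": 0}
    - {"x": 0, "y": 0, "z": 0, "turn": 0}
    - {"x": 0, "y": 0, "z": 0, "turn": 0}
    - {"x": 0, "y": 0, "z": 0, "turn": 0}
    - {"x": 0, "y": 0, "z": 0, "turn": 0}
    - {"x": 0, "y": 0, "z": 0, "turn": 0}
    - {"x": 0, "y": 0, "z": 0, "turn": 0}
    - {"x": 0, "y": 0, "z": 0, "turn": 0}
  hand: -1
  newtons: 40

```text
time: 22.75
position: [0.4619, -0.1857, 0.0748]
tcp_rot: [0.809, 0.587, 0.0, 0.0]
ft_force: [0.2, 0.3, 2.7]
grip_width: 0.0208
finger_force: 39.4
```

```bash
python3 go.py 92.7 462.4 -184.9 200  496 202.4 200
```

```text
t 22.75 pos [ 0.4619 -0.1857  0.0748] yaw 71.94 down [ 3.e-04 -2.e-04 -1.e+00]
turn 3 rows of -0.0769
leg 3 rows of [ 0.0004  0.0003 -0.0695] total mm [   0.8    0.5 -125.2]
leg 9 rows of [ 0.0713  0.0096 -0.    ] total mm [385.3  51.8  -0. ]
```

Request:
carry_out:
  motion:
    - {"x": 0, "y": 0, "z": -0.03, "turn": 0}
    - {"x": 0, "y": 0, "z": -0.0695, "turn": 0}
    - {"x": 0, "y": 0, "z": -0.0695, "turn": 0}
    - {"x": 0, "y": 0, "z": -0.0395, "turn": 0}
    - {"x": 0, "y": 0, "z": 0, "turn": -0.077}
    - {"x": 0, "y": 0, "z": 0, "turn": -0.077}
    - {"x": 0, "y": 0, "z": 0, "turn": -0.077}
    - {"x": 0.0713, "y": 0.0096, "z": 0, "turn": 0}
    - {"x": 0.0713, "y": 0.0096, "z": 0, "turn": 0}
    - {"x": 0.0713, "y": 0.0096, "z": 0, "turn": 0}
    - {"x": 0.0713, "y": 0.0096, "z": 0, "turn": 0}
    - {"x": 0.0713, "y": 0.0096, "z": 0, "turn": 0}
    - {"x": 0.0713, "y": 0.0096, "z": 0, "turn": 0}
    - {"x": 0.0713, "y": 0.0096, "z": 0, "turn": 0}
    - {"x": 0.0713, "y": 0.0096, "z": 0, "turn": 0}
    - {"x": 0.0713, "y": 0.0096, "z": 0, "turn": 0}
    - {"x": 0, "y": 0, "z": 0, "turn": 0}
    - {"x": 0, "y": 0, "z": 0, "turn": 0}
    - {"x": 0, "y": 0, "z": 0, "turn": 0}

```text
time: 24.65
position: [0.4951, 0.2008, 0.1993]
tcp_rot: [0.69, 0.724, -0.001, -0.0]
ft_force: [0.3, 0.1, -1.0]
grip_width: 0.0208
finger_force: 39.3
```

```bash
python3 look.py p3; python3 go.py 92.7 495.8 201.6 141
```

```text
24.7 [0.49525276 0.20043363 0.1995152 ] [0.49106633 0.28429793 0.26869403]
t 24.7 pos [0.4953 0.2004 0.1995] yaw 92.66 down [-5.e-04 -5.e-04 -1.e+00]
turn 1 rows of -0.00049
leg 2 rows of [0.0009 0.0005 0.0488] total mm [ 1.1  0.6 58.5]
```

View pics/p3.png

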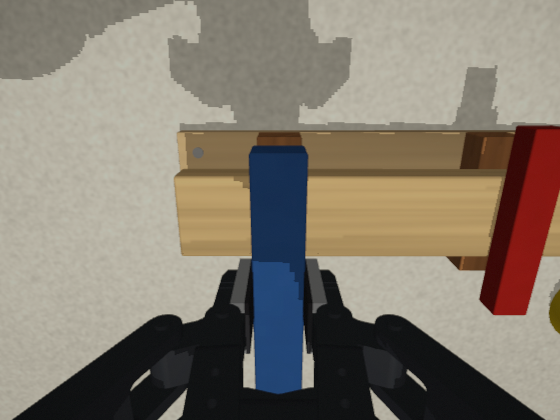

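The blue sticker (columns 250–307) is over the near bearer, whose visible end spans 258–302. Lowering.

Request:
carry_out:
  motion:
    - {"x": 0, "y": 0.0008, "z": 0.03, "turn": 0}
    - {"x": 0, "y": 0, "z": 0.03, "turn": 0}
    - {"x": 0, "y": 0, "z": 0.025, "turn": 0}
    - {"x": 0, "y": 0, "z": 0.01, "turn": 0}
    - {"x": 0, "y": 0, "z": 0.003, "turn": 0}
    - {"x": 0, "y": 0, "z": 0, "turn": 0}
    - {"x": 0, "y": 0, "z": 0, "turn": 0}
    - {"x": 0, "y": 0, "z": 0, "turn": 0}

```text
time: 25.5
position: [0.4961, 0.2016, 0.1419]
tcp_rot: [0.69, 0.724, 0.001, 0.0]
ft_force: [-0.3, 0.2, -0.2]
grip_width: 0.021
finger_force: 39.3
```

Request:
carry_out:
  motion:
    - {"x": 0, "y": 0, "z": 0.004, "turn": 0}
    - {"x": 0, "y": 0, "z": 0.003, "turn": 0}
    - {"x": 0, "y": 0, "z": 0.002, "turn": 0}
    - {"x": 0, "y": 0, "z": 0.002, "turn": 0}
    - {"x": 0, "y": 0, "z": 0.002, "turn": 0}
    - {"x": 0, "y": 0, "z": 0.001, "turn": 0}
    - {"x": 0, "y": 0, "z": 0, "turn": 0}
    - {"x": 0, "y": 0, "z": 0, "turn": 0}

```text
time: 26.3
position: [0.4957, 0.2015, 0.1338]
tcp_rot: [0.69, 0.724, 0.0, 0.0]
ft_force: [-3.3, -1.3, 6.0]
grip_width: 0.0212
finger_force: 40.1
```

Request:
carry_out:
  motion:
    - {"x": 0, "y": 0, "z": -0.001, "turn": 0}
    - {"x": 0, "y": 0, "z": 0, "turn": 0}
    - {"x": 0, "y": 0, "z": 0, "turn": 0}
    - {"x": 0, "y": 0, "z": 0, "turn": 0}
    - {"x": 0, "y": 0, "z": 0, "turn": 0}
    - {"x": 0, "y": 0, "z": -0.02, "turn": 0}
    - {"x": 0, "y": 0, "z": -0.07, "turn": 0}
    - {"x": 0.02, "y": 0.01, "z": -0.07, "turn": 0}
    - {"x": 0.02, "y": 0.01, "z": -0.07, "turn": 0}
    - {"x": 0.02, "y": 0.01, "z": -0.07, "turn": 0}
    - {"x": 0.02, "y": 0.01, "z": -0.07, "turn": 0}
    - {"x": 0, "y": 0.02, "z": -0.07, "turn": 0}
  hand: 1

```text
time: 27.5
position: [0.5286, 0.2523, 0.4003]
tcp_rot: [0.689, 0.724, 0.001, 0.0]
ft_force: [0.2, 0.2, -0.4]
grip_width: 0.0854
finger_force: 0.0
```

Request:
carry_out:
  motion:
    - {"x": 0, "y": 0, "z": 0, "turn": 0.091}
    - {"x": 0, "y": 0, "z": 0, "turn": 0.091}
    - {"x": 0, "y": 0, "z": 0, "turn": 0.091}
    - {"x": 0, "y": 0, "z": 0, "turn": 0.091}
    - {"x": 0, "y": 0, "z": 0, "turn": 0.091}
    - {"x": 0, "y": 0, "z": 0, "turn": 0.091}
    - {"x": 0, "y": 0, "z": 0, "turn": 0.091}
    - {"x": 0, "y": 0, "z": 0, "turn": 0.091}
    - {"x": 0, "y": 0, "z": 0, "turn": 0.091}
    - {"x": 0, "y": 0, "z": 0, "turn": 0.091}
    - {"x": 0, "y": 0, "z": 0, "turn": 0.091}
    - {"x": 0, "y": 0, "z": 0, "turn": 0}
    - {"x": 0, "y": 0, "z": 0, "turn": 0}

```text
time: 28.8
position: [0.5293, 0.2511, 0.3978]
tcp_rot: [1.0, 0.025, 0.0, -0.0]
ft_force: [0.5, -0.4, -0.5]
grip_width: 0.0859
finger_force: 0.0
```

```bash
python3 look.py a3
```

```text
28.85 [0.52930856 0.25111038 0.39768591] [0.61271977 0.25510697 0.4673759 ]
```

View pics/a3.png

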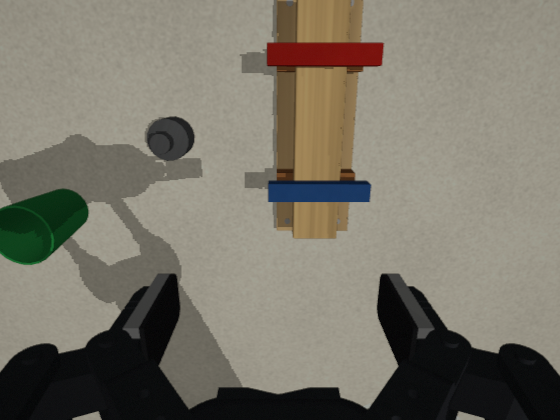

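a3 shows red (325,54) across the rail over the far bearer, blue (320,191) over the near one, the weight at about (170,138), and the cup untouched.

```bash
python3 - <<'E'
import pickle
from meas import *
W={n:pickle.load(open(n+'.pkl','rb')) for n in('w1','w2','w3','a3')}
for n,hue,b in [('red',(170,8),(255,30,395,75)),('blue',(95,130),(255,170,385,210))]:
    c,cc=face(W['a3'],b,hue,75); print(n,rect(W['a3'],c,.077))
for vm in (55,62): c,cc=face(W['w1'],(335,60,460,245),(170,20),vm); print('short',rect(W['w1'],c,.022))
c,cc=face(W['a3'],(285,75,345,180),(8,30),110); print('long mid',rect(W['a3'],c,.059))
for n,b in [('w3',(140,100,225,180)),('a3',(130,100,210,175))]:
    x0,y0,x1,y1=b; k=6; g=cv2.cvtColor(cv2.resize(W[n]['frame'][y0:y1,x0:x1],None,fx=k,fy=k,interpolation=cv2.INTER_CUBIC),cv2.COLOR_BGR2GRAY)
    for r0,r1,z in [(8,14,.066),(20,26,.036)]:
        h=cv2.HoughCircles(g,cv2.HOUGH_GRADIENT,2,20,param1=60,param2=30,minRadius=r0*k,maxRadius=r1*k)
        for q in ([] if h is None else h[0][:3]):
            u,v=q[0]/k+x0-.4,q[1]/k+y0-.4; print(n,z,np.round([u,v,q[2]/k],1),onz(W[n],u,v,z).round(4))
    m=(g<90).astype(np.uint8); c=max(cv2.findContours(m,0,1)[0],key=cv2.contourArea); (e,ax,t)=cv2.fitEllipse(c); print(n,'sil',np.array(e)/k+[x0,y0],np.array(ax)/k,t)
E
```

```text
red [644.6 209.  118.9  21.8 -87.1]
blue [496.5 202.2 118.5  20.7 -87.1]
short [ 536.3 -399.6  208.2   57.1  -12.1]
short [ 536.3 -399.6  208.2   57.1  -12.1]
long mid [566.8 204.3 117.5  59.6   2.9]
w3 0.066 [190.8 136.8  12.3] [0.5503 0.3644 0.066 ]
w3 0.066 [166.8 130.4  12.7] [0.5554 0.3917 0.066 ]
w3 0.036 [180.1 137.1  23.2] [0.5441 0.3846 0.036 ]
w3 0.036 [178.4 133.8  24.7] [0.5481 0.3866 0.036 ]
w3 0.036 [179.8 140.4  25.4] [0.54   0.3851 0.036 ]
w3 sil [179.95736949 136.89409383] [43.62149048 46.82925924] 78.00973510742188
a3 0.066 [158.8 128.8  10.8] [0.5592 0.3878 0.066 ]
a3 0.066 [157.4 138.4  13.4] [0.5483 0.39   0.066 ]
a3 0.066 [162.4 131.1  12.7] [0.5568 0.3838 0.066 ]
a3 0.036 [170.1 139.8  24.3] [0.5426 0.3846 0.036 ]
a3 0.036 [172.4 137.1  21. ] [0.546  0.3816 0.036 ]
a3 0.036 [169.1 135.1  25.1] [0.5482 0.3855 0.036 ]
a3 sil [170.34732056 138.32092285] [43.81712341 47.73769633] 81.71151733398438
```

```bash
python3 go.py -12 510 -370 350
```

```text
t 28.85 pos [0.5293 0.2511 0.3977] yaw 2.84 down [ 5.e-04  2.e-04 -1.e+00]
turn 2 rows of 0.08243
leg 14 rows of [0.0131 0.0728 0.0057] total mm [110.2 611.6  47.7]
```

Request:
carry_out:
  motion:
    - {"x": 0, "y": 0, "z": 0, "turn": 0.0824}
    - {"x": 0, "y": 0, "z": 0, "turn": 0.0824}
    - {"x": 0.0131, "y": 0.0728, "z": 0.0057, "turn": 0}
    - {"x": 0.0131, "y": 0.0728, "z": 0.0057, "turn": 0}
    - {"x": 0.0131, "y": 0.0728, "z": 0.0057, "turn": 0}
    - {"x": 0.0131, "y": 0.0728, "z": 0.0057, "turn": 0}
    - {"x": 0.0131, "y": 0.0728, "z": 0.0057, "turn": 0}
    - {"x": 0.0131, "y": 0.0728, "z": 0.0057, "turn": 0}
    - {"x": 0.0131, "y": 0.0728, "z": 0.0057, "turn": 0}
    - {"x": 0.0131, "y": 0.0728, "z": 0.0057, "turn": 0}
    - {"x": 0.0131, "y": 0.0728, "z": 0.0057, "turn": 0}
    - {"x": 0.0131, "y": 0.0728, "z": 0.0057, "turn": 0}
    - {"x": 0.0131, "y": 0.0728, "z": 0.0057, "turn": 0}
    - {"x": 0.0131, "y": 0.0728, "z": 0.0057, "turn": 0}
    - {"x": 0.0131, "y": 0.0728, "z": 0.0057, "turn": 0}
    - {"x": 0.0131, "y": 0.0728, "z": 0.0057, "turn": 0}
    - {"x": 0, "y": 0, "z": 0, "turn": 0}
    - {"x": 0, "y": 0, "z": 0, "turn": 0}
    - {"x": 0, "y": 0, "z": 0, "turn": 0}

```text
time: 30.75
position: [0.508, -0.3691, 0.3498]
tcp_rot: [0.994, -0.105, 0.0, -0.0]
ft_force: [-0.2, -0.6, 0.7]
grip_width: 0.0854
finger_force: 0.0
```

```bash
python3 look.py s1; python3 - <<'E'
import pickle
from meas import *
a=pickle.load(open('w1.pkl','rb'));w=pickle.load(open('s1.pkl','rb'))
u,v=proj(w,[.5363,-.3996,.022]);print('expect',u,v)
b=(int(u-90),0,int(u+90),270)
c,cc=face(w,b,(170,20),58);print(rect(w,c,.022),cc)
c1,cc1=face(a,(335,60,460,245),(170,20),58)
for i in range(4):
    pass
q=[cv2.boxPoints(cv2.minAreaRect(k.astype(np.float32))) for k in (c1,c)]
print('h',tri([ray(a,*cc1),ray(w,*cc)]).round(4))
E
python3 go.py -12 536.3 -399.6 140
```

```text
30.8 [ 0.50812203 -0.36869155  0.35016195] [ 0.58969951 -0.38673947  0.41937853]
expect 299.55310836448353 131.5952481295048
[ 535.9 -401.2  207.7   55.2  -11.9] (301.22149997268804, 120.88135685803245)
h [ 0.5462 -0.4036  0.0195]
t 30.8 pos [ 0.5081 -0.3687  0.3502] yaw -12.06 down [ 1.e-03 -3.e-04 -1.e+00]
turn 1 rows of -0.00069
leg 5 rows of [0.0113 0.0081 0.0701] total mm [ 34.   24.4 210.2]
```

Request:
carry_out:
  motion:
    - {"x": 0.0113, "y": 0.0086, "z": 0.0701, "turn": 0}
    - {"x": 0.0113, "y": 0.0086, "z": 0.0701, "turn": 0}
    - {"x": 0.0113, "y": 0.0086, "z": 0.0701, "turn": 0}
    - {"x": 0.0113, "y": 0.0086, "z": 0.0701, "turn": 0}
    - {"x": 0.0113, "y": 0.0086, "z": 0.0701, "turn": 0}
    - {"x": 0, "y": 0, "z": 0, "turn": 0}
    - {"x": 0, "y": 0, "z": 0, "turn": 0}
    - {"x": 0, "y": 0, "z": 0, "turn": 0}
    - {"x": 0, "y": 0, "z": 0.03, "turn": 0}
    - {"x": 0, "y": 0, "z": 0.03, "turn": 0}
    - {"x": 0, "y": 0, "z": 0.03, "turn": 0}
    - {"x": 0, "y": 0, "z": 0.013, "turn": 0}
    - {"x": 0, "y": 0, "z": 0.005, "turn": 0}
    - {"x": 0, "y": 0, "z": 0, "turn": 0}
    - {"x": 0, "y": 0, "z": 0, "turn": 0}
    - {"x": 0, "y": 0, "z": 0, "turn": 0}

```text
time: 32.4
position: [0.5359, -0.4026, 0.0757]
tcp_rot: [0.994, -0.106, 0.001, 0.001]
ft_force: [-0.1, -0.5, 0.5]
grip_width: 0.0855
finger_force: 0.0
```

Request:
carry_out:
  motion:
    - {"x": 0, "y": 0, "z": 0, "turn": 0}
    - {"x": 0, "y": 0, "z": 0, "turn": 0}
    - {"x": 0, "y": 0, "z": 0, "turn": 0}
    - {"x": 0, "y": 0, "z": 0, "turn": 0}
    - {"x": 0, "y": 0, "z": 0, "turn": 0}
    - {"x": 0, "y": 0, "z": 0, "turn": 0}
    - {"x": 0, "y": 0, "z": 0, "turn": 0}
    - {"x": 0, "y": 0, "z": 0, "turn": 0}
  hand: -1
  newtons: 50

```text
time: 33.2
position: [0.5357, -0.4024, 0.0748]
tcp_rot: [0.994, -0.106, 0.0, 0.0]
ft_force: [-0.4, -0.1, 5.5]
grip_width: 0.055
finger_force: 55.8
```

```bash
python3 look.py g3; python3 go.py 2.7 536 -401 240 570.6 205.9 240
```

```text
33.25 [ 0.5356771  -0.40242303  0.0747607 ] [ 0.61733294 -0.42020307  0.14429859]
t 33.25 pos [ 0.5357 -0.4024  0.0748] yaw -12.2 down [ 7.e-04 -7.e-04 -1.e+00]
turn 2 rows of -0.08276
leg 4 rows of [ 0.0002 -0.0006 -0.0688] total mm [   0.4   -1.4 -165.2]
leg 13 rows of [ 0.0081 -0.0775 -0.    ] total mm [  63.2 -604.6   -0. ]
```

Request:
carry_out:
  motion:
    - {"x": 0, "y": 0, "z": -0.03, "turn": 0}
    - {"x": 0, "y": 0, "z": -0.0688, "turn": 0}
    - {"x": 0, "y": 0, "z": -0.0688, "turn": 0}
    - {"x": 0, "y": 0, "z": -0.0688, "turn": 0}
    - {"x": 0, "y": 0, "z": -0.0388, "turn": -0.0828}
    - {"x": 0, "y": 0, "z": 0, "turn": -0.0828}

```text
time: 33.85
position: [0.5362, -0.4027, 0.2459]
tcp_rot: [1.0, 0.026, 0.003, 0.003]
ft_force: [1.3, 0.5, -1.8]
grip_width: 0.0548
finger_force: 55.1
```

Request:
carry_out:
  motion:
    - {"x": 0.0081, "y": -0.0775, "z": 0, "turn": 0}
    - {"x": 0.0081, "y": -0.0775, "z": 0, "turn": 0}
    - {"x": 0.0081, "y": -0.0775, "z": 0, "turn": 0}
    - {"x": 0.0081, "y": -0.0775, "z": 0, "turn": 0}
    - {"x": 0.0081, "y": -0.0775, "z": 0, "turn": 0}
    - {"x": 0.0081, "y": -0.0775, "z": 0, "turn": 0}
    - {"x": 0.0081, "y": -0.0775, "z": 0, "turn": 0}
    - {"x": 0.0081, "y": -0.0775, "z": 0, "turn": 0}
    - {"x": 0.0081, "y": -0.0775, "z": 0, "turn": 0}
    - {"x": 0.0081, "y": -0.0775, "z": 0, "turn": 0}
    - {"x": 0.0081, "y": -0.0775, "z": 0, "turn": 0}
    - {"x": 0.0081, "y": -0.0775, "z": 0, "turn": 0}
    - {"x": 0.0081, "y": -0.0775, "z": 0, "turn": 0}
    - {"x": 0, "y": 0, "z": 0, "turn": 0}
    - {"x": 0, "y": 0, "z": 0, "turn": 0}
    - {"x": 0, "y": 0, "z": 0, "turn": 0}

```text
time: 35.45
position: [0.5699, 0.2038, 0.2393]
tcp_rot: [1.0, 0.023, -0.0, 0.0]
ft_force: [-0.2, -0.2, -1.0]
grip_width: 0.0546
finger_force: 55.0
```

```bash
python3 look.py p4; python3 go.py 2.7 570.6 205.9 160; python3 - <<'E'
import pickle
from h import *
w=pickle.load(open('p4.pkl','rb'));f=cv2.cvtColor(w['frame'],cv2.COLOR_BGR2HSV).astype(int)
z=w['obs']['position'][2]-.0748+.022
print('red centre expected px',proj(w,[.645,.2095,.077]))
m=((f[...,0]<8)|(f[...,0]>170))&(f[...,1]>190);ys,xs=np.nonzero(m[:260]);print('red px',xs.min(),xs.max(),ys.min(),ys.max())
for r_ in (60,120,180,230):
    br=(f[r_,:,0]<20)&(f[r_,:,1]>120)&(f[r_,:,2]<110);x=np.nonzero(br)[0];print(r_,x.min(),x.max(),onz(w,(x.min()+x.max())/2,r_,z).round(4),np.linalg.norm(onz(w,x.max()+1,r_,z)-onz(w,x.min(),r_,z)).round(4))
v0=int(proj(w,[.645,.2095,.077])[1]); print([ (u,*f[v0,u]) for u in range(150,420,6)])
E
```

```text
35.5 [0.5700126  0.20339836 0.23939156] [0.65342157 0.20759747 0.30865032]
t 35.5 pos [0.57   0.2034 0.2394] yaw 2.63 down [-3.e-04 -5.e-04 -1.e+00]
turn 1 rows of -0.00077
leg 2 rows of [ 0.0006 -0.0021  0.0662] total mm [ 0.7 -2.5 79.4]
red centre expected px [274.42132197  98.3300828 ]
red px 181 369 81 114
60 194 360 [0.6609 0.2083 0.1866] 0.054
120 198 356 [0.642  0.2074 0.1866] 0.0542
180 203 352 [0.6209 0.2063 0.1866] 0.0541
230 207 349 [0.6014 0.2052 0.1866] 0.0542
[(150, np.int64(22), np.int64(30), np.int64(155)), (156, np.int64(23), np.int64(27), np.int64(163)), (162, np.int64(22), np.int64(28), np.int64(163)), (168, np.int64(23), np.int64(28), np.int64(166)), (174, np.int64(23), np.int64(29), np.int64(160)), (180, np.int64(23), np.int64(27), np.int64(163)), (186, np.int64(2), np.int64(216), np.int64(117)), (192, np.int64(2), np.int64(214), np.int64(117)), (198, np.int64(11), np.int64(160), np.int64(97)), (204, np.int64(11), np.int64(154), np.int64(109)), (210, np.int64(11), np.int64(158), np.int64(102)), (216, np.int64(11), np.int64(157), np.int64(101)), (222, np.int64(11)
[... 954 characters left out ...]
6, np.int64(12), np.int64(157), np.int64(114)), (342, np.int64(12), np.int64(159), np.int64(114)), (348, np.int64(11), np.int64(155), np.int64(112)), (354, np.int64(11), np.int64(156), np.int64(111)), (360, np.int64(2), np.int64(212), np.int64(178)), (366, np.int64(1), np.int64(213), np.int64(176)), (372, np.int64(22), np.int64(23), np.int64(215)), (378, np.int64(26), np.int64(20), np.int64(219)), (384, np.int64(23), np.int64(24), np.int64(212)), (390, np.int64(22), np.int64(23), np.int64(214)), (396, np.int64(23), np.int64(21), np.int64(219)), (402, np.int64(24), np.int64(23), np.int64(213)), (408, np.int64(23), np.int64(22), np.int64(209)), (414, np.int64(24), np.int64(23), np.int64(209))]
```

Request:
carry_out:
  motion:
    - {"x": 0.001, "y": -0.0037, "z": 0.03, "turn": 0}
    - {"x": 0, "y": 0, "z": 0.03, "turn": 0}
    - {"x": 0, "y": 0, "z": 0.03, "turn": 0}
    - {"x": 0, "y": 0, "z": 0.03, "turn": 0}
    - {"x": 0, "y": 0, "z": 0.01, "turn": 0}
    - {"x": 0, "y": 0, "z": 0, "turn": 0}
    - {"x": 0, "y": 0, "z": 0, "turn": 0}
    - {"x": 0, "y": 0, "z": 0, "turn": 0}

```text
time: 36.3
position: [0.5711, 0.2067, 0.163]
tcp_rot: [1.0, 0.023, 0.001, -0.0]
ft_force: [0.1, -0.1, -1.3]
grip_width: 0.0547
finger_force: 55.0
```

```bash
python3 look.py p5; python3 - <<'E'
import pickle
from h import *
w=pickle.load(open('p5.pkl','rb'));f=cv2.cvtColor(w['frame'],cv2.COLOR_BGR2HSV).astype(int)
z=w['obs']['position'][2]-.0748+.022
for r_ in (60,120,180,230):
    br=(f[r_,:,0]<20)&(f[r_,:,0]>8)&(f[r_,:,1]>120)&(f[r_,:,2]<118);x=np.nonzero(br)[0];q=onz(w,(x.min()+x.max()+1)/2,r_,z);print(r_,x.min(),x.max(),q.round(4),'target y',.2059+.047*(q[0]-.5706))
m=((f[...,0]<8)|(f[...,0]>170))&(f[...,1]>190);ys,xs=np.nonzero(m[:260]);print('red px',xs.min(),xs.max(),ys.min(),ys.max())
r_=(ys.min()+ys.max())//2; x=xs[abs(ys-r_)<4]; print('red y centre',onz(w,(x.min()+x.max()+1)/2,r_,.077).round(4),np.linalg.norm(onz(w,x.max()+1,r_,.077)-onz(w,x.min(),r_,.077)).round(4))
E
```

```text
36.35 [0.57100095 0.20683248 0.16282891] [0.65440922 0.21043902 0.2326123 ]
60 194 361 [0.6623 0.211  0.11  ] target y 0.21020872092594428
120 198 356 [0.6433 0.2103 0.11  ] target y 0.2093156159956344
180 203 352 [0.6221 0.2091 0.11  ] target y 0.20832136677064683
230 207 349 [0.6026 0.208  0.11  ] target y 0.20740187795289244
red px 141 421 81 132
red y centre [0.6462 0.209  0.077 ] 0.1184
```

Request:
carry_out:
  motion:
    - {"x": 0, "y": 0.0012, "z": 0.006, "turn": 0}
    - {"x": 0, "y": 0, "z": 0.004, "turn": 0}
    - {"x": 0, "y": 0, "z": 0.003, "turn": 0}
    - {"x": 0, "y": 0, "z": 0.002, "turn": 0}
    - {"x": 0, "y": 0, "z": 0.002, "turn": 0}
    - {"x": 0, "y": 0, "z": 0.001, "turn": 0}
    - {"x": 0, "y": 0, "z": 0, "turn": 0}
    - {"x": 0, "y": 0, "z": 0, "turn": 0}
    - {"x": 0, "y": 0, "z": 0, "turn": 0}

```text
time: 37.25
position: [0.5706, 0.2062, 0.1517]
tcp_rot: [1.0, 0.024, 0.0, -0.0]
ft_force: [-2.6, -1.1, 5.4]
grip_width: 0.0549
finger_force: 55.8
```

Request:
carry_out:
  motion:
    - {"x": 0, "y": 0, "z": -0.001, "turn": 0}
    - {"x": 0, "y": 0, "z": 0, "turn": 0}
    - {"x": 0, "y": 0, "z": 0, "turn": 0}
    - {"x": 0, "y": 0, "z": 0, "turn": 0}
    - {"x": 0, "y": 0, "z": 0, "turn": 0}
    - {"x": 0, "y": 0, "z": -0.02, "turn": 0}
    - {"x": 0, "y": 0, "z": -0.06, "turn": 0}
    - {"x": -0.015, "y": -0.02, "z": -0.07, "turn": 0}
    - {"x": -0.015, "y": -0.02, "z": -0.07, "turn": 0}
    - {"x": -0.015, "y": -0.02, "z": -0.07, "turn": 0}
    - {"x": -0.015, "y": -0.02, "z": -0.07, "turn": 0}
    - {"x": 0, "y": -0.02, "z": -0.07, "turn": 0}
    - {"x": 0, "y": 0, "z": 0, "turn": 0}
    - {"x": 0, "y": 0, "z": 0, "turn": 0}
    - {"x": 0, "y": 0, "z": 0, "turn": 0}
  hand: 1

```text
time: 38.75
position: [0.5318, 0.2642, 0.408]
tcp_rot: [1.0, 0.024, -0.001, 0.0]
ft_force: [-0.3, 0.3, 0.3]
grip_width: 0.0853
finger_force: 0.0
```

```bash
python3 look.py a4; python3 - <<'E'
import pickle
from meas import *
w=pickle.load(open('a4.pkl','rb'))
u,v=np.int32(proj(w,[.5706,.206,.099]));print(u,v)
for n,hue,vm,z,b in [('short',(9,20),60,.099,(u-45,0,u+45,260)),('red',(170,7),75,.077,(u-90,0,u+90,v)),('blue',(95,130),75,.077,(u-90,v,u+90,260))]:
    try: c,cc=face(w,b,hue,vm,smin=125);print(n,rect(w,c,z),c.min(0),c.max(0))
    except Exception as e: print(n,e)
print('weight expected px',proj(w,[.545,.385,.036]))
x0,y0=np.int32(proj(w,[.545,.385,.036]))-45; x0,y0=max(x0,0),max(y0,0); print(x0,y0)
g=cv2.cvtColor(w['frame'],cv2.COLOR_BGR2GRAY)[y0:y0+90,x0:x0+90]
m=cv2.morphologyEx((g<85).astype(np.uint8),cv2.MORPH_OPEN,np.ones((5,5)));c=max(cv2.findContours(m,0,1)[0],key=cv2.contourArea);print('sil',cv2.boundingRect(c),np.array(cv2.minEnclosingCircle(c)[0])+[x0,y0],cv2.minEnclosingCircle(c)[1])
a=cv2.resize(w['frame'][:300],(560,300)); b=cv2.resize(w['frame'][y0:y0+90,x0:x0+90],(240,240),interpolation=cv2.INTER_CUBIC); o=np.zeros((300,800,3),np.uint8);o[:,:560]=a;o[:240,560:]=b;cv2.imwrite('pics/m4.png',o)
E
```

```text
38.8 [0.53176362 0.26406952 0.40731141] [0.61536027 0.26803549 0.4773004 ]
334 131
short [570.4 213.9 209.2  80.4   3.3] [289  22] [368 222]
red [643.5 253.6  29.5  20.5 -87.3] [279  46] [307  67]
blue [498.3 156.4  26.4  20.  -87.3] [356 184] [378 200]
weight expected px [182.20557627 138.69875781]
137 93
sil (23, 25, 45, 43) [182. 138.] 22.561126708984375
```

```bash
python3 - <<'E'
import pickle
from meas import *
R=[]
for n,u,v in [('w3',179.96,136.9),('a3',170.35,138.3),('a4',182.2,138)]:
    w=pickle.load(open(n+'.pkl','rb'));print(n,onz(w,u,v,.018).round(4));R.append(ray(w,u,v))
for n,b in [('w2',(0,80,70,160))]:
    w=pickle.load(open(n+'.pkl','rb'));g=cv2.cvtColor(w['frame'],cv2.COLOR_BGR2GRAY)[80:160,0:70];c=max(cv2.findContours((g<85).astype(np.uint8),0,1)[0],key=cv2.contourArea);print('w2 rect',cv2.boundingRect(c))
w=pickle.load(open('a4.pkl','rb'));f=cv2.cvtColor(w['frame'],cv2.COLOR_BGR2HSV).astype(int)
for r_ in (85,105,125,145,165): 
    m=(f[r_,:,0]>8)&(f[r_,:,0]<16)&(f[r_,:,1]>140)&(f[r_,:,2]>60)&(f[r_,:,2]<118);x=np.nonzero(m[290:380])[0]+290
    q=onz(w,(x.min()+x.max()+1)/2,r_,.099);print(r_,x.min(),x.max(),q.round(4),'target y',(.2059+.047*(q[0]-.5706)).round(4),'width',np.linalg.norm(onz(w,x.max()+1,r_,.099)-onz(w,x.min(),r_,.099)).round(4))
E
python3 go.py 2.7 541 386 180 541 386 80
```

```text
w3 [0.5415 0.3895 0.018 ]
a3 [0.5416 0.3896 0.018 ]
a4 [0.543  0.3897 0.018 ]
w2 rect (0, 21, 41, 44)
85 310 362 [0.6173 0.2082 0.099 ] target y 0.2081 width 0.0543
105 310 360 [0.5976 0.2072 0.099 ] target y 0.2072 width 0.0532
125 309 359 [0.5771 0.2062 0.099 ] target y 0.2062 width 0.0541
145 309 358 [0.556  0.2046 0.099 ] target y 0.2052 width 0.0541
165 308 356 [0.534  0.2041 0.099 ] target y 0.2042 width 0.054
t 38.8 pos [0.5318 0.2641 0.4073] yaw 2.69 down [-0.0028 -0.0013 -1.    ]
turn 1 rows of -0.00012
leg 6 rows of [ 0.0042 -0.0337  0.0631] total mm [  15.  -121.4  227.3]
leg 3 rows of [0.     0.     0.0556] total mm [  0.   0. 100.]
```

View pics/m4.png

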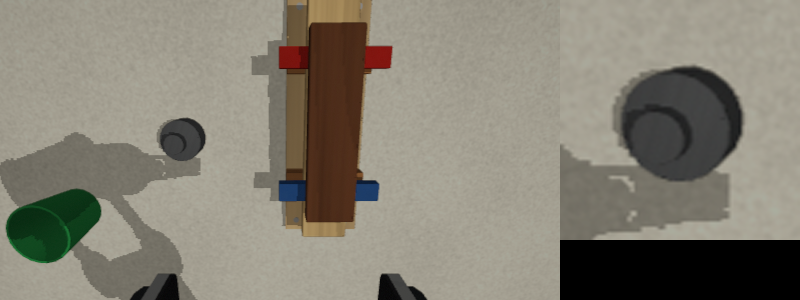

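The short rail lies centred over both stickers and lined up with the rail below. The weight's drum-top centre is about (180.5,140) and the knob about (173.4,144.4).

```bash
python3 - <<'E'
import pickle
from h import *
w=pickle.load(open('a4.pkl','rb'))
for u,v,z in [(180.5,139.9,.036),(173.4,144.4,.066),(182.2,138,.018)]: print(z,onz(w,u,v,z).round(4))
# two-view triangulation of the silhouette centre, w2 (circle of radius ~22 at left border) vs a4
w2=pickle.load(open('w2.pkl','rb')); print(tri([ray(w2,40.5-21.5,80+21+22),ray(w,182.2,138)]).round(4))
E
```

```text
0.036 [0.5434 0.3872 0.036 ]
0.066 [0.5426 0.3877 0.066 ]
0.018 [0.543  0.3897 0.018 ]
[ 0.5386  0.3961 -0.006 ]
```

Request:
carry_out:
  motion:
    - {"x": 0.0047, "y": -0.0342, "z": 0.0631, "turn": 0}
    - {"x": 0.0047, "y": -0.0342, "z": 0.0631, "turn": 0}
    - {"x": 0.0047, "y": -0.0342, "z": 0.0631, "turn": 0}
    - {"x": 0.0047, "y": -0.0342, "z": 0.0631, "turn": 0}
    - {"x": 0.0047, "y": -0.0342, "z": 0.0631, "turn": 0}
    - {"x": 0.0047, "y": -0.0342, "z": 0.0631, "turn": 0}
    - {"x": 0, "y": 0, "z": 0, "turn": 0}
    - {"x": 0, "y": 0, "z": 0, "turn": 0}
    - {"x": 0, "y": 0, "z": 0, "turn": 0}

```text
time: 39.7
position: [0.5435, 0.3875, 0.1841]
tcp_rot: [1.0, 0.023, 0.001, -0.0]
ft_force: [-0.2, 0.3, 0.2]
grip_width: 0.0855
finger_force: 0.0
```

```bash
python3 look.py k1; python3 go.py 2.7 543 387.8 80; python3 - <<'E'
import pickle
from h import *
w=pickle.load(open('k1.pkl','rb'));g=cv2.cvtColor(w['frame'],cv2.COLOR_BGR2GRAY)
for z in (.018,.036,.066): print(z,proj(w,[.543,.3878,z]).round(1))
u,v=proj(w,[.543,.3878,.036]).astype(int)
for r_ in range(v-60,v+30,10):
    if 0<=r_<420: print(r_,''.join('#' if x<45 else '+' if x<75 else '.' for x in g[r_,u-80:u+80:2]))
print(u,v)
E
```

```text
39.75 [0.54368693 0.38761829 0.18488125] [0.62680686 0.39121093 0.25370797]
t 39.75 pos [0.5437 0.3876 0.1849] yaw 2.66 down [ 0.0034  0.0019 -1.    ]
turn 1 rows of -0.00048
leg 3 rows of [-0.0004 -0.0001  0.0583] total mm [ -0.7  -0.2 104.9]
0.018 [277.9 209.4]
0.036 [277.8 218.5]
0.066 [277.7 236.9]
158 ................................................................................
168 ................................................................................
178 .............................+#####################.............................
188 ..........................####+++++++++++++++++++++####.........................
198 .......................+++++++++++++++++++++++++++++++++#.......................
208 ......................++++##############++++++++++++++++++......................
218 .....................+############################+++++++++.....................
228 ......................+#######################+###++++++++......................
238 .........................#########################+++++.........................
277 218
```

The close view shows the weight spanning columns 239–314 at row 218, centred at 277 as predicted.

Request:
carry_out:
  motion:
    - {"x": -0.0008, "y": 0, "z": 0.04, "turn": 0}
    - {"x": 0, "y": 0, "z": 0.04, "turn": 0}
    - {"x": 0, "y": 0, "z": 0.04, "turn": 0}
    - {"x": 0, "y": 0, "z": 0.03, "turn": 0}
    - {"x": 0, "y": 0, "z": 0.015, "turn": 0}
    - {"x": 0, "y": 0, "z": 0.007, "turn": 0}
    - {"x": 0, "y": 0, "z": 0, "turn": 0}
    - {"x": 0, "y": 0, "z": 0, "turn": 0}
    - {"x": 0, "y": 0, "z": 0, "turn": 0}

```text
time: 40.65
position: [0.5429, 0.3885, 0.0804]
tcp_rot: [1.0, 0.024, 0.001, -0.001]
ft_force: [-0.6, 0.4, -0.7]
grip_width: 0.0853
finger_force: 0.0
```

Request:
carry_out:
  motion:
    - {"x": 0, "y": 0, "z": 0, "turn": 0}
    - {"x": 0, "y": 0, "z": 0, "turn": 0}
    - {"x": 0, "y": 0, "z": 0, "turn": 0}
    - {"x": 0, "y": 0, "z": 0, "turn": 0}
    - {"x": 0, "y": 0, "z": 0, "turn": 0}
    - {"x": 0, "y": 0, "z": 0, "turn": 0}
    - {"x": 0, "y": 0, "z": 0, "turn": 0}
    - {"x": 0, "y": 0, "z": 0, "turn": 0}
  hand: -1
  newtons: 60

```text
time: 41.45
position: [0.5425, 0.3884, 0.0794]
tcp_rot: [1.0, 0.024, 0.0, -0.0]
ft_force: [-0.3, 1.5, 5.0]
grip_width: 0.0504
finger_force: 64.3
```

```bash
python3 look.py k2; python3 go.py 2.7 543 387.8 210 570.6 206 210
```

```text
41.5 [0.54251162 0.38845223 0.07941154] [0.62595065 0.39219397 0.14894568]
t 41.5 pos [0.5425 0.3885 0.0794] yaw 2.72 down [ 9.e-04  8.e-04 -1.e+00]
turn 1 rows of 0.00023
leg 3 rows of [ 0.0003  0.0004 -0.0725] total mm [   0.5    0.7 -130.6]
leg 4 rows of [ 0.0079  0.0762 -0.    ] total mm [ 19.  182.9  -0. ]
```

Request:
carry_out:
  motion:
    - {"x": 0, "y": 0, "z": -0.02, "turn": 0}
    - {"x": 0, "y": 0, "z": -0.05, "turn": 0}
    - {"x": 0, "y": 0, "z": -0.06, "turn": 0}
    - {"x": 0, "y": 0, "z": -0.06, "turn": 0}
    - {"x": 0, "y": 0, "z": -0.03, "turn": 0}
    - {"x": 0.0053, "y": 0.051, "z": 0, "turn": 0}
    - {"x": 0.0053, "y": 0.051, "z": 0, "turn": 0}
    - {"x": 0.0053, "y": 0.051, "z": 0, "turn": 0}
    - {"x": 0.0053, "y": 0.051, "z": 0, "turn": 0}
    - {"x": 0.0053, "y": 0.051, "z": 0, "turn": 0}
    - {"x": 0.0053, "y": 0.051, "z": 0, "turn": 0}
    - {"x": 0, "y": 0, "z": 0, "turn": 0}
    - {"x": 0, "y": 0, "z": 0, "turn": 0}
    - {"x": 0, "y": 0, "z": 0, "turn": 0}

```text
time: 42.9
position: [0.5696, 0.2061, 0.2098]
tcp_rot: [1.0, 0.024, -0.001, 0.0]
ft_force: [-0.7, -0.2, -5.0]
grip_width: 0.05
finger_force: 64.3
```

```bash
python3 go.py 2.7 570.4 206 179
```

```text
t 42.9 pos [0.5696 0.2061 0.2098] yaw 2.73 down [-2.e-03 -2.e-04 -1.e+00]
turn 1 rows of 0.00037
leg 1 rows of [0.0013 0.0002 0.0514] total mm [ 0.8  0.1 30.8]
```

Request:
carry_out:
  motion:
    - {"x": 0.001, "y": 0, "z": 0.02, "turn": 0}
    - {"x": 0, "y": 0, "z": 0.012, "turn": 0}
    - {"x": 0, "y": 0, "z": 0.006, "turn": 0}
    - {"x": 0, "y": 0, "z": 0.003, "turn": 0}
    - {"x": 0, "y": 0, "z": 0, "turn": 0}
    - {"x": 0, "y": 0, "z": 0, "turn": 0}
    - {"x": 0, "y": 0, "z": 0, "turn": 0}

```text
time: 43.6
position: [0.5708, 0.2057, 0.1867]
tcp_rot: [1.0, 0.024, 0.0, -0.0]
ft_force: [1.2, 0.5, -4.6]
grip_width: 0.0499
finger_force: 64.2
```

Another 8.3 mm to contact.

Request:
carry_out:
  motion:
    - {"x": 0, "y": 0, "z": 0.004, "turn": 0}
    - {"x": 0, "y": 0, "z": 0.003, "turn": 0}
    - {"x": 0, "y": 0, "z": 0.002, "turn": 0}
    - {"x": 0, "y": 0, "z": 0.002, "turn": 0}
    - {"x": 0, "y": 0, "z": 0.002, "turn": 0}
    - {"x": 0, "y": 0, "z": 0.0015, "turn": 0}
    - {"x": 0, "y": 0, "z": 0, "turn": 0}
    - {"x": 0, "y": 0, "z": 0, "turn": 0}

```text
time: 44.4
position: [0.5707, 0.2057, 0.1784]
tcp_rot: [1.0, 0.024, 0.0, -0.0]
ft_force: [-3.7, -0.9, 2.2]
grip_width: 0.05
finger_force: 64.9
```

Request:
carry_out:
  motion:
    - {"x": 0, "y": 0, "z": 0, "turn": 0}
    - {"x": 0, "y": 0, "z": 0, "turn": 0}
    - {"x": 0, "y": 0, "z": 0, "turn": 0}
    - {"x": 0, "y": 0, "z": 0, "turn": 0}
    - {"x": 0, "y": 0, "z": 0, "turn": 0}
    - {"x": 0, "y": 0, "z": -0.02, "turn": 0}
    - {"x": 0, "y": 0, "z": -0.06, "turn": 0}
    - {"x": 0, "y": 0, "z": -0.06, "turn": 0}
    - {"x": -0.02, "y": -0.02, "z": -0.07, "turn": 0}
    - {"x": -0.02, "y": -0.02, "z": -0.07, "turn": 0}
    - {"x": -0.02, "y": -0.02, "z": -0.07, "turn": 0}
    - {"x": -0.02, "y": -0.02, "z": -0.07, "turn": 0}
    - {"x": 0, "y": 0, "z": 0, "turn": 0}
    - {"x": 0, "y": 0, "z": 0, "turn": 0}
    - {"x": 0, "y": 0, "z": 0, "turn": 0}
  hand: 1

```text
time: 45.9
position: [0.5206, 0.2512, 0.4285]
tcp_rot: [1.0, 0.024, -0.001, 0.0]
ft_force: [-0.1, 0.4, -0.7]
grip_width: 0.0856
finger_force: 0.0
```

```bash
python3 look.py a5; python3 - <<'E'
import pickle
from meas import *
w=pickle.load(open('a5.pkl','rb'));f=cv2.cvtColor(w['frame'],cv2.COLOR_BGR2HSV).astype(int)
x0=[int(i) for i in proj(w,[.5706,.206,.117])];print(x0)
m=((f[...,1]<70)&(f[...,2]<95)).astype(np.uint8);m=cv2.morphologyEx(m,cv2.MORPH_OPEN,np.ones((4,4)));k=np.zeros_like(m);k[x0[1]-45:x0[1]+45,x0[0]-45:x0[0]+45]=m[x0[1]-45:x0[1]+45,x0[0]-45:x0[0]+45]
c=max(cv2.findContours(k,0,1)[0],key=cv2.contourArea);(u,v),R=cv2.minEnclosingCircle(c);print('weight',cv2.boundingRect(c),R,onz(w,u,v,.117).round(4))
c,cc=face(w,(x0[0]-45,0,x0[0]+45,265),(9,20),60,smin=125);print('short',rect(w,c,.099))
for z,p in [('red',[.645,.2095,.077]),('blue',[.4958,.2024,.077])]:
    u,v=np.int32(proj(w,p)); b=(u-75,max(v-20,0),u+75,v+20)
    hue=(170,7) if z=='red' else (95,130)
    x,y,X,Y=b; H=f[y:Y,max(x,0):X]; mm=(((H[...,0]>170)|(H[...,0]<7)) if z=='red' else ((H[...,0]>95)&(H[...,0]<130)))&(H[...,1]>150)
    ys,xs=np.nonzero(mm); P=np.float32([onz(w,a+max(x,0),b_+y,.077)[:2] for a,b_ in zip(xs,ys)])*1000; print(z,cv2.minAreaRect(P))
E
```

```text
45.95 [0.52067613 0.25107524 0.42776126] [0.60417256 0.25502771 0.49782414]
[322, 119]
weight (300, 96, 51, 52) 26.338544845581055 [0.5695 0.2035 0.117 ]
short [632.1 215.6  84.7  83.7   2.7]
red ((645.0405883789062, 209.22189331054688), (22.199962615966797, 117.75794219970703), 2.700968027114868)
blue ((497.69610595703125, 201.83941650390625), (22.977985382080078, 116.41509246826172), 2.7008540630340576)
```

```bash
python3 -c "
from plant import r
print(r.job_done())"
```

```text
the job is handed in; nothing more can be done
None
```

The stack is built as asked and handed in at about 46 s of the 131 s allowed. A final wrist-camera measurement put both stickers and the weight within about 3 mm of target; the two rails were measured within about 1 mm when they were laid. Each piece was lowered to contact before release, and the tin, cup and tape were not touched. No verdict came back on hand-in.

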